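# Line up small paintings on the copy board

### The job

Get the copy board ready to photograph the little paintings: first put both paint tubes from the board into the wooden tray, then lay the straightedge flat on the board with its long edge flush against the face of the wooden stop block, centred on it. Next set every painting flat on the board in one row, apart or side by side, each with a short end flush against and square to the straightedge's free long edge and its full width within the straightedge's length; last, turn the lamp dimmer fully clockwise to its end stop. Do not disturb the brush pot or the plate of biscuits.

Things in the scene. Friction and masses are not known exactly. Their poses are not given: they have to be found in the camera images.
- board: the copy board, fixed: dark grey slab 220 (x) x 290 (y) x 12 mm high, with a wooden stop block along the middle of its far long edge, 28 (x) x 180 (y) mm, rising 25 mm above the slab. Origin: centre of the slab's underside at table height; x points from the open near edge to the stop block, z up
- stop_face (a point): centre of the stop block's working face (the one towards the robot), at the height of the board's upper surface: 82 mm in +x from the board's origin and 12 mm up; axes as the board's
- straightedge: safety straightedge lying between robot and board: aluminium plate 64 (x) x 270 (y) x 8 mm thick, with a black upright finger rib on its centre line, 12 mm thick (x), 220 mm long (y), its top 40 mm above the underside; 0.6 kg. Pinch the rib from above. Origin: centre of its underside, z up. Flush, its origin is 32 mm before the stop face, its free edge 64 mm
- painting0: one of four alike small paintings (two or three are present): wood block 100 x 40 x 18 mm high, bare sides, white top with dabs of paint, 0.09 kg, flat on the table to the left or right of the board. Origin: centre of its underside; x along the 100 mm, y across the 40 mm, z up. In the row a short (40 mm) end touches the straightedge
- painting1: one of four alike small paintings (two or three are present): wood block 100 x 40 x 18 mm high, bare sides, white top with dabs of paint, 0.09 kg, flat on the table to the left or right of the board. Origin: centre of its underside; x along the 100 mm, y across the 40 mm, z up. In the row a short (40 mm) end touches the straightedge
- painting2: one of four alike small paintings (two or three are present): wood block 100 x 40 x 18 mm high, bare sides, white top with dabs of paint, 0.09 kg, flat on the table to the left or right of the board. Origin: centre of its underside; x along the 100 mm, y across the 40 mm, z up. In the row a short (40 mm) end touches the straightedge
- painting3: one of four alike small paintings (two or three are present): wood block 100 x 40 x 18 mm high, bare sides, white top with dabs of paint, 0.09 kg, flat on the table to the left or right of the board. Origin: centre of its underside; x along the 100 mm, y across the 40 mm, z up. In the row a short (40 mm) end touches the straightedge
- tube0: capped paint tube lying on the board: metal, white label and cap, 120 mm long, body 34 mm wide, 22 mm high, 0.09 kg. Origin: underside, mid length; x along the tube to the cap (flat body from x = -52 to +36 mm, then the round cap of diameter 21 mm), z up
- tube1: capped paint tube lying on the board: metal, white label and cap, 120 mm long, body 34 mm wide, 22 mm high, 0.09 kg. Origin: underside, mid length; x along the tube to the cap (flat body from x = -52 to +36 mm, then the round cap of diameter 21 mm), z up
- tray: open wooden tray, fixed, 190 mm (x) x 170 mm (y) x 30 mm high, walls and floor 5 mm thick. Origin: centre of its underside; x along the 190 mm side, z up. It stands to the left or right of the robot's front, the dimmer on the other side
- dimmer (a joint): angle of the lamp's dimmer knob, rad: 0 fully anticlockwise (dark), 4.2 at the clockwise end stop (full light, seen from above); it grows clockwise, stays where it is left and turns with light friction
- dimmer_grip (a point): on the vertical axis of the dimmer knob, at the height to grip its raised grip bar; turns with the knob; x along the bar, z up. The bar is 57 mm long, 14 mm thick and stands from 12 to 44 mm above the table, this point at 37 mm, on a 60 mm round knob over an 84 mm round base
- brushpot: bystander: square wooden pot of brushes, 100 mm wide and 90 mm high with brushes to 200 mm, to the right; leave alone. Origin: centre of underside
- plate: bystander: white plate of biscuits, 150 mm across, to the left; leave alone. Origin: centre of underside
Mind the look-alikes: they are no part of the job. Leave any red look-alike of the tube0 alone.

How it is judged:
By the outcome, as a careful person would: the job done as asked, in the order asked, and still so for the second after the job is handed in, with the robot touching nothing.
Of painting0, painting1, painting2, painting3 only 2 to 3 are there at a start; the rules pass over those that are not, and their reading is None.
At some moment in a run one of painting0, painting1, painting2, painting3 may be knocked a few centimetres aside while the robot is not near it.
Once in a run the grip may slacken for a moment while it holds something.
It also fails if it takes over 210 s, if anything falls off the work surface, if the arm or the gripper's body presses on something with over 40 N, if the wrist force passes 120 N, or if a joint passes its speed limit or range.

### The arm

A 6-joint arm with a two-finger parallel gripper is mounted at the origin on the work surface. World frame = base frame: x ahead of the robot, y to its left, z up, the work surface at z = 0. Lengths are in m, angles in rad, forces in N, time in s.
With the tool pointing down it reaches from about 0.3 to 0.775 m from the base axis. Payload 14.6 kg.
Tool frame: the origin (TCP) lies between the finger pads; the fingertips stand 19 mm ahead of it and the grasp point (between the pads) is the TCP; z points along the fingers, y is the line along which they close (so a half turn about z gives the same grasp; the last joint's range is limited). The gripper opens to 94 mm and grips with 3 to 60 N. Pads are 16 mm wide; open, the fingers measure 119 mm over their backs; the gripper's body (75 mm by 177 mm) begins 78 mm behind the grasp point.
Start: joints at [1.082, 0.3, 1.521, -0, 1.321, -0.067], TCP at [0.225, 0.502, 0.194] pointing down, gripper open.
Joint ranges: [-3.03, 3.03], [-0.79, 2.21], [0.23, 2.52], [-1.04, 4.18], [0, 3.07], [-2.55, 2.55]. Speed limits (rad/s): [2.22, 2.22, 2.57, 3.14, 3.14, 3.14].

### API

Orientations are given as a unit quaternion [w, x, y, z].
In Python, from workcell import * gives the robot as it stands. The module is installed in compiled form; this text tells all that it offers.
- The arm moves only by the tool apply_moves, never from a script. Its argument "deltas" is a list of rows, each a list of 3 entries, a list of its own where there are three numbers: the turn, a rotation vector about the tool's x, y, z in rad, then the shift along the tool's x, y, z in cm, then the finger opening in cm, from 0 to 9.4. A call has 1 to 12 rows; each row shifts and turns the commanded pose from where the row before left it, along the tool's axes as they then stand; what a row does not reach is not made up. A row lasts 1/12 s, in which the tool goes at most 41.7 mm and 7.16 degrees, less where a joint would pass 70% of its speed; a pose out of reach is approached as far as the arm can. A call with a gripper value outside its range is refused whole. The fingers move at their own pace and stop on an object; "newtons" is the grip in N (left out, the last holds). Time passes only in rows, so rows that do not move let the fingers close. It gives the time, the measured TCP pose, the force, the opening and the grip force at its end, in the units of the state.
- sense(): the state, without advancing time (a new reading comes with each control period).
- camera(name): name is "scene" or "top" or "wrist"; returns a dict with "pixels" (384x512x3 uint8, red, green, blue), "intrinsics" (3x3 intrinsics, pixels), "R" (3x3) and "t" (3): a world point X has camera coordinates R X + t. Camera axes: x right, y down, z forward; pixel columns grow to the right and rows downward; lengths in m; the calibration is good to about 2 mm. A picture is of the moment at which its call begins. There is no depth.
- close_job(): hands the job in; it is judged then, once.
Trained networks look in a picture, given as the dict that the camera call returned (one of the last four; its "shot" number tells which), for a name from the list of things; names that differ only in an ending like _2 or _b are one class to them, and where a whole thing is asked for, a point or a joint stands for the part that bears it (a point fixed in the world has none). Each returns a list of dicts, best first, with "confidence" (0 to 1); they miss things now and then, are a little off and sometimes report something else, mostly with a low value. They report only what shows in the picture. A call takes as long as a camera call. They do not tell look-alikes from the thing itself.
- find_in(picture, target): "location" ([column, row] in pixels, amid what is visible of it).
- masks_of(picture, target): "region" (384x512 bool, what is visible of it) and "location" ([column, row] in pixels, amid what is visible of it).
The state is a dict: "clock": time; "joint_pos": joint angles; "joint_velocities": joint speeds; "tau": joint torques, N m; "ee_pos": TCP position; "eef_rot": TCP orientation; "contact_force": force on the tool from outside, world axes, zero at the start; "ft_torque": the same for the moment, N m; "finger_gap": opening from 0.0 (shut) to 1.0 (fully open); "grip_force": force on a finger pad.
Only numpy, scipy, OpenCV 4.12 (cv2) and the standard library are available. Lean on these libraries where they do the work, as an engineer would, in place of code of your own. Each camera call takes 0.05 s, during which the arm holds its last target. There are 200 camera calls.

## Working session

There is one attempt and no reset: what is moved stays moved. The work goes in short steps, Python scripts to look and compute and a tool call to move; the robot and the scene stay as the last step left them, time stands still between calls to the robot, and variables do not carry over. Pictures are saved under pics/ and viewed, at most 14 in all, crops included, and the job is handed in when it is done.

Besides the shell and the picture viewer there is one more tool, called after "Request:" by a JSON object that holds its "fn" and its "kwargs", one argument or row to a line. apply_moves: Moves the arm, as the interface text tells. Its arguments: {"type":"object","properties":{"deltas":{"type":"array"},"newtons":{"type":"number"}},"required":["deltas"]}

```bash
mkdir -p pics; cat > h.py <<'E'
from workcell import *
import numpy as np, cv2
from scipy.spatial.transform import Rotation as Ro
def px2w(p,uv,z):
    K,R,t=map(np.array,(p["intrinsics"],p["R"],p["t"]))
    d=R.T@np.linalg.solve(K,[uv[0],uv[1],1.]); c=-R.T@t
    return c+d*(z-c[2])/d[2]
def save(p,n,s=1.5):
    cv2.imwrite('pics/'+n,cv2.resize(cv2.cvtColor(p["pixels"],cv2.COLOR_RGB2BGR),None,fx=s,fy=s,interpolation=cv2.INTER_CUBIC))
def rect(m,p,z):
    c=max(cv2.findContours(m.astype(np.uint8),0,1)[0],key=cv2.contourArea)[:,0,:]
    w=np.array([px2w(p,u,z)[:2] for u in c],np.float32)*1000
    (cx,cy),(a,b),_=r=cv2.minAreaRect(w)
    B=cv2.boxPoints(r); e=B[1]-B[0]; f=B[2]-B[1]
    if np.hypot(*e)<np.hypot(*f): e=f
    return [round(float(v),1) for v in (cx,cy,max(a,b),min(a,b),(np.degrees(np.arctan2(e[1],e[0]))+90)%180-90)]
E
cat > a.py <<'E'
from h import *
s=sense();print({k:np.round(v,3) for k,v in s.items()})
sc=camera("scene");save(sc,"scene0.png")
p=camera("top");save(p,"top0.png")
print(px2w(p,(0,0),0),px2w(p,(511,383),0),np.array(p["intrinsics"]).tolist(), -np.array(p["R"]).T@p["t"])
for n,z in dict(board=.012,straightedge=.008,painting0=.018,tube0=.02,tray=.03,dimmer_grip=.044,brushpot=.09,plate=.01).items():
    for d in masks_of(p,n): print(n,round(d["confidence"],2),np.round(d["location"]),rect(d["region"],p,z))
E
python3 a.py
```

```text
{'clock': np.float64(0.0), 'joint_pos': array([ 1.082,  0.3  ,  1.522, -0.   ,  1.321, -0.067]), 'joint_velocities': array([-0.   , -0.001,  0.   ,  0.   ,  0.001, -0.003]), 'tau': array([ 1.0000e-03, -5.3181e+01, -3.5274e+01,  7.1000e-02,  2.4000e-02,
       -0.0000e+00]), 'ee_pos': array([0.225, 0.502, 0.194]), 'eef_rot': array([-0.   ,  0.209,  0.978, -0.001]), 'contact_force': array([-0.861, -0.18 , -0.108]), 'ft_torque': array([-0.026, -0.058, -0.074]), 'grip_force': np.float64(0.0), 'finger_gap': np.float64(0.999)}
[1.30354964 0.91362457 0.        ] [ 0.08778327 -0.72927316  0.        ] [[467.6151338234935, 0.0, 256.9794633715719], [0.0, 467.6151338234935, 196.35024598770522], [0.0, 0.0, 1.0]] [0.34125213 0.00444381 1.44134878]
board 0.7 [267. 202.] [610.7, -10.7, 293.9, 230.8, -85.2]
board 0.63 [446. 216.] [567.8, -567.8, 204.1, 142.6, -84.6]
straightedge 0.58 [262. 263.] [419.7, -5.3, 269.8, 70.2, -86.5]
painting0 0.74 [382. 215.] [573.0, -369.0, 100.3, 43.0, 6.3]
painting0 0.71 [142. 210.] [577.7, 372.8, 103.1, 43.6, 12.8]
painting0 0.66 [342. 207.] [588.4, -250.5, 103.1, 44.9, 2.5]
painting0 0.57 [146. 268.] [401.6, 339.4, 194.2, 180.9, 1.5]
tube0 0.82 [286. 203.] [599.7, -74.6, 119.8, 33.4, 15.5]
tube0 0.68 [183. 196.] [615.9, 235.7, 115.7, 34.8, 64.4]
tube0 0.65 [256. 134.] [832.2, 27.7, 118.3, 38.4, 63.2]
tube0 0.64 [241. 218.] [558.9, 61.3, 114.8, 34.7, -5.6]
tube0 0.64 [368. 268.] [407.6, -324.3, 59.6, 57.0, -1.5]
tube0 0.56 [183. 142.] [793.5, 237.0, 122.1, 37.1, 59.3]
tube0 0.3 [142. 211.] [579.5, 372.4, 101.1, 44.9, 10.9]
tray 0.95 [148. 268.] [401.8, 336.0, 189.6, 179.2, 2.0]
tray 0.67 [368. 271.] [404.5, -322.0, 59.8, 56.6, -1.5]
dimmer_grip 0.72 [369. 270.] [404.3, -319.4, 58.9, 55.2, 44.7]
brushpot 0.87 [443. 216.] [562.2, -543.4, 170.1, 146.2, 76.6]
plate 0.95 [ 90. 217.] [555.3, 537.3, 149.6, 147.4, -89.1]
```

View pics/top0.png

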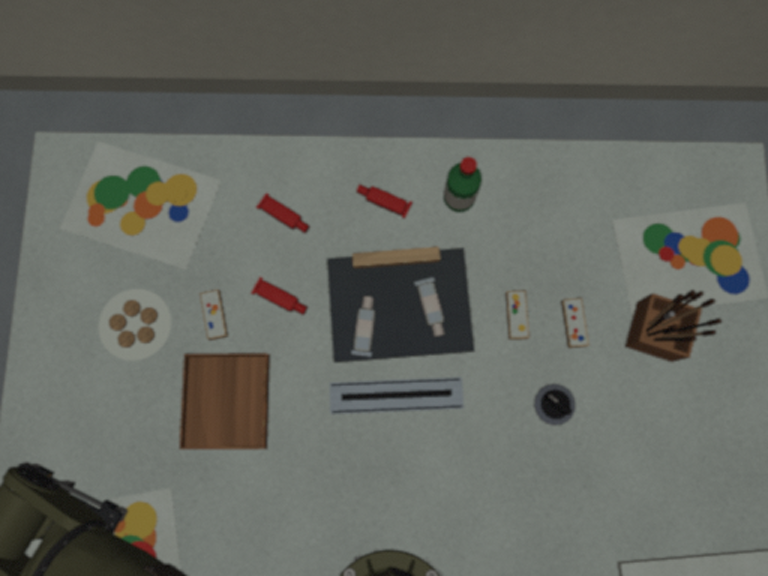

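View pics/scene0.png

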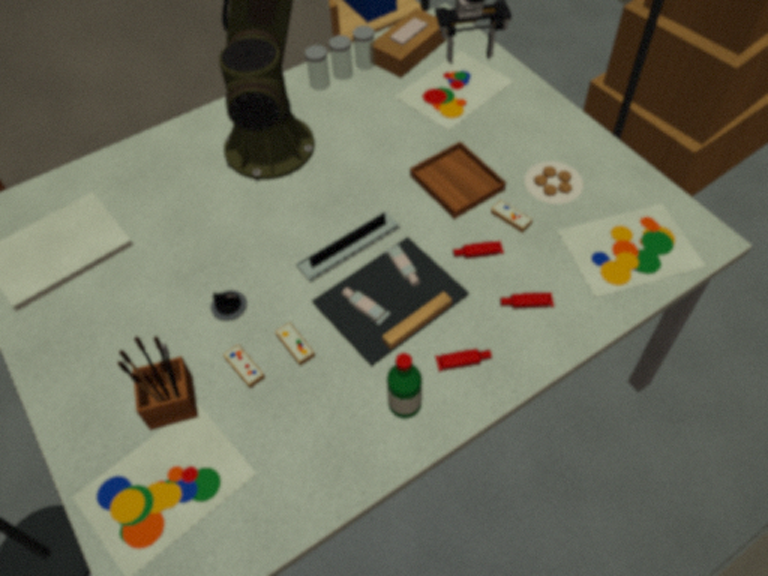

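```bash
cat >> h.py <<'E'
def plan(x,y,z,deg,s=None):
    """turn (rotvec) to do first, then tool shift in cm; deg = world angle of closing line"""
    s=s or sense(); q=s["eef_rot"]; R=Ro.from_quat([q[1],q[2],q[3],q[0]]); Y=R.as_matrix()[:,1]
    now=np.degrees(np.arctan2(Y[1],Y[0])); q1=np.degrees(np.arctan2(y,x))
    c=[deg+180*k for k in range(-3,4)]
    q6now=np.degrees(s["joint_pos"][5]); best=min(c,key=lambda a:abs((q1-a)-q6now)+ (1000 if abs(q1-a)>135 else 0))
    a=np.radians(best); yv=np.array([np.cos(a),np.sin(a),0]); zv=np.array([0,0,-1.]); T=np.stack([np.cross(yv,zv),yv,zv],1)
    rv=(R.inv()*Ro.from_matrix(T)).as_rotvec(); dw=np.array([x,y,z])-s["ee_pos"]
    print(f"to {x:.3f},{y:.3f},{z:.3f} turn",np.round(rv,3),"rows>=",int(np.ceil(np.linalg.norm(rv)/.12)),"shift cm",np.round(T.T@dw*100,2),"q6",round(q1-best))
def show():
    s=sense(); print("t",round(s["clock"],2),"pos",np.round(s["ee_pos"],4),"F",np.round(s["contact_force"],1),"gap",round(s["finger_gap"]*94,1),"grip",round(s["grip_force"],1)); return s
E
python3 - <<'E'
from h import *
p=camera("top")
im=cv2.cvtColor(p["pixels"],cv2.COLOR_RGB2BGR)[150:280,130:400]
cv2.imwrite('pics/crop.png',cv2.resize(im,None,fx=2.9,fy=2.9,interpolation=cv2.INTER_CUBIC))
plan(.559,.061,.2,-5.6+90)
E
```

```text
to 0.559,0.061,0.200 turn [-0.     0.    -0.324] rows>= 3 shift cm [-37.53 -40.61  -0.58] q6 -78
```

View pics/crop.png

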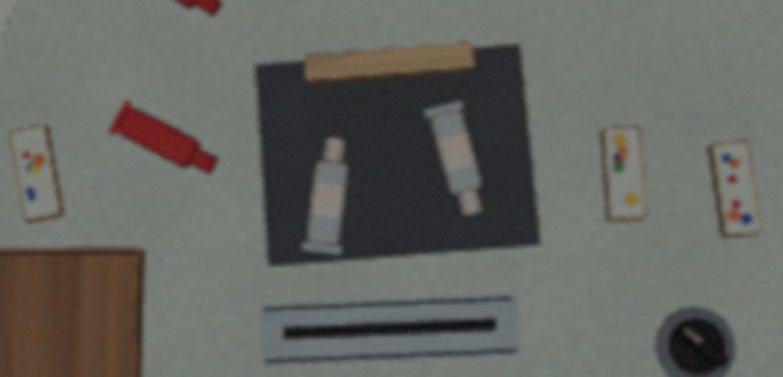

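The two white tubes sit on the board in the crop at (328,195) and (456,160). The red ones, such as (165,138), stay where they are. I'm heading over the left white tube first.

Request:
{"fn": "apply_moves", "kwargs": {
  "deltas": [
    [[0,0,-0.108],[0,0,0],9.4],
    [[0,0,-0.108],[0,0,0],9.4],
    [[0,0,-0.108],[0,0,0],9.4],
    [[0,0,0],[-2.7,-2.9,0],9.4],
    [[0,0,0],[-2.7,-2.9,0],9.4],
    [[0,0,0],[-2.7,-2.9,0],9.4],
    [[0,0,0],[-2.7,-2.9,0],9.4],
    [[0,0,0],[-2.7,-2.9,0],9.4],
    [[0,0,0],[-2.7,-2.9,0],9.4],
    [[0,0,0],[-2.7,-2.9,0],9.4],
    [[0,0,0],[-2.7,-2.9,0],9.4],
    [[0,0,0],[-2.7,-2.9,0],9.4]
  ]
}}

```text
clock: 1.55
ee_pos: [0.4424, 0.2165, 0.1945]
eef_rot: [0.0, 0.049, 0.999, 0.0]
contact_force: [0.8, 0.8, 0.5]
finger_gap: 0.997
grip_force: 0.0
```

Request:
{"fn": "apply_moves", "kwargs": {
  "deltas": [
    [[0,0,0],[-2.7,-2.9,0],9.4],
    [[0,0,0],[-2.7,-2.9,0],9.4],
    [[0,0,0],[-2.7,-2.9,0],9.4],
    [[0,0,0],[-2.7,-2.9,0],9.4],
    [[0,0,0],[-2.7,-2.9,0],9.4],
    [[0,0,0],[0,0,0],9.4],
    [[0,0,0],[0,0,0],9.4]
  ]
}}

```text
clock: 2.13
ee_pos: [0.5622, 0.0594, 0.1937]
eef_rot: [-0.0, 0.05, 0.999, -0.0]
contact_force: [-0.1, 1.1, 0.5]
finger_gap: 0.998
grip_force: 0.0
```

```bash
cat > look.py <<'E'
from h import *
import sys
s=show(); p=camera("wrist"); save(p,sys.argv[1])
zs=dict(board=.012,straightedge=.008,painting0=.018,tube0=.03,dimmer_grip=.044,tray=.03)
for n in sys.argv[2:]:
    n,_,z=n.partition(":")
    for d in masks_of(p,n): print(n,round(d["confidence"],2),np.round(d["location"]),rect(d["region"],p,float(z or zs[n])))
E
python3 look.py w1.png tube0:0.026 board
```

```text
t 2.13 pos [0.5622 0.0594 0.1937] F [-0.1  1.1  0.5] gap 93.8 grip 0.0
tube0 0.94 [262. 172.] [562.0, 62.1, 122.6, 37.8, -5.7]
tube0 0.72 [264. 343.] [836.5, 28.2, 117.2, 34.3, 82.7]
tube0 0.71 [161. 204.] [586.2, -78.9, 86.6, 38.7, 15.4]
tube0 0.68 [392. 201.] [612.5, 231.7, 119.1, 36.3, 63.0]
board 0.97 [222. 206.] [618.1, -8.2, 289.1, 236.7, -84.4]
board 0.17 [ 46. 213.] [592.8, -250.5, 103.4, 54.5, 3.3]
```

View pics/w1.png

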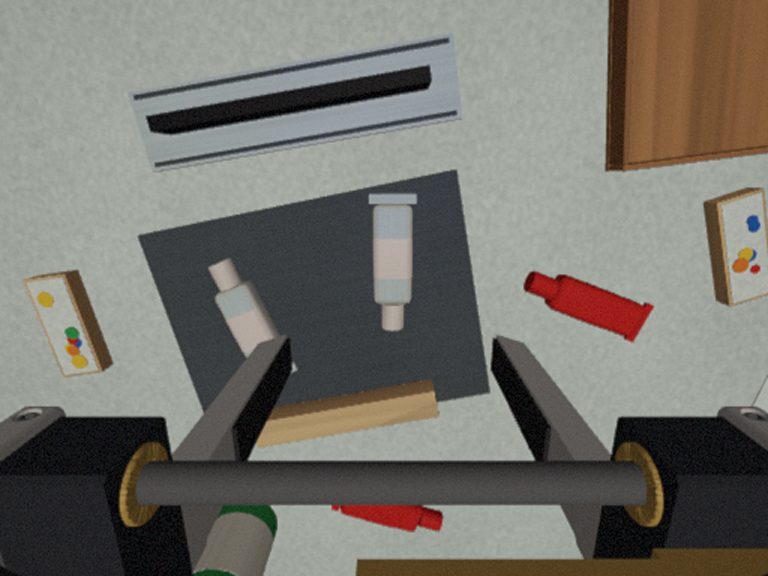

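Request:
{"fn": "apply_moves", "kwargs": {
  "deltas": [
    [[0,0,0],[0,0.25,4],9.4],
    [[0,0,0],[0,0,4],7.0],
    [[0,0,0],[0,0,4],6.0],
    [[0,0,0],[0,0,3],6.0],
    [[0,0,0],[0,0,0.9],6.0],
    [[0,0,0],[0,0,0],2.5],
    [[0,0,0],[0,0,0],2.5],
    [[0,0,0],[0,0,0],2.5],
    [[0,0,0],[0,0,0],2.5],
    [[0,0,0],[0,0,0],2.5],
    [[0,0,0],[0,0,0],2.5],
    [[0,0,0],[0,0,0],2.5]
  ],
  "newtons": 25
}}

```text
clock: 3.28
ee_pos: [0.5622, 0.0633, 0.0358]
eef_rot: [0.0, 0.049, 0.999, 0.0]
contact_force: [-1.2, -0.2, 0.4]
finger_gap: 0.279
grip_force: 0.0
```

Request:
{"fn": "apply_moves", "kwargs": {
  "deltas": [
    [[0,0,0],[0,0,-2],2.5],
    [[0,0,0],[0,0,-3],2.5],
    [[0,0,0],[0,0,-3],2.5],
    [[0,0,0],[0,0,-2],2.5],
    [[0,0,-0.068],[0,0,0],2.5],
    [[0,0,-0.068],[0,0,0],2.5]
  ]
}}

```text
clock: 3.78
ee_pos: [0.5626, 0.0633, 0.137]
eef_rot: [0.001, -0.02, 1.0, 0.0]
contact_force: [0.3, -0.8, -0.5]
finger_gap: 0.267
grip_force: 0.0
```

```bash
python3 - <<'E'
from h import *
show();plan(.402,.37,.13,92)
E
```

```text
t 3.78 pos [0.5626 0.0633 0.137 ] F [ 0.3 -0.8 -0.5] gap 25.1 grip 0.0
to 0.402,0.370,0.130 turn [0.    0.003 0.006] rows>= 1 shift cm [14.98 31.21  0.7 ] q6 -49
```

```bash
python3 look.py w2.png tube0:0.026 
```

```text
t 3.78 pos [0.5626 0.0633 0.137 ] F [ 0.3 -0.8 -0.5] gap 25.1 grip 0.0
tube0 0.91 [240. 364.] [812.3, 51.3, 55.9, 37.1, -87.7]
tube0 0.85 [142. 217.] [601.5, -73.3, 121.4, 42.3, 16.1]
tube0 0.84 [260. 178.] [562.0, 61.4, 123.4, 40.0, -5.6]
tube0 0.73 [192. 202.] [612.8, -4.8, 277.9, 228.0, -84.4]
tube0 0.68 [401. 359.] [804.3, 265.7, 41.9, 34.9, 54.4]
tube0 0.66 [401. 237.] [613.2, 228.8, 119.5, 37.2, 65.1]
```

View pics/w2.png

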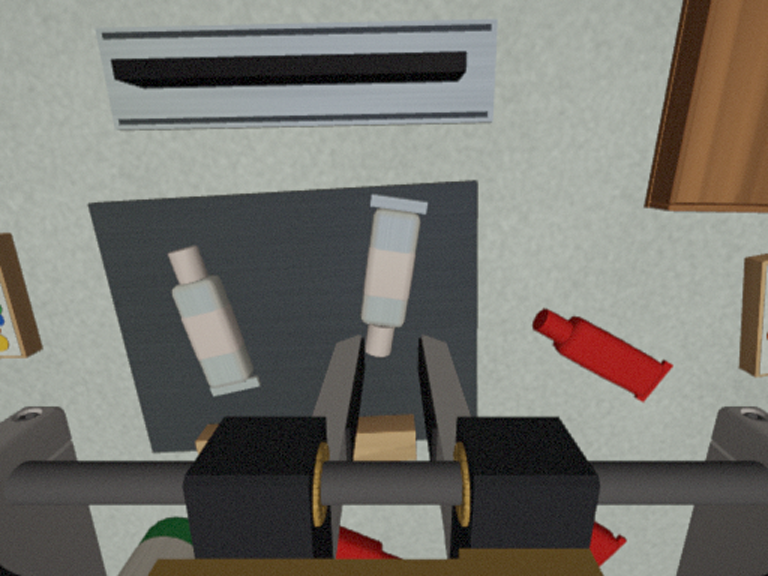

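```bash
python3 - <<'E'
from h import *
p=camera("wrist");K,R,t=map(np.array,(p["intrinsics"],p["R"],p["t"]))
print("cam",-R.T@t, "fwd",R[2])
for X in [(.5626,.0633,.118),(.5626,.0633,.137),(.56,.0633,.034),(.56,.0633,.012)]:
    u=K@(R@np.array(X)+t);print(X,u[:2]/u[2])
sc=camera("scene");K,R,t=map(np.array,(sc["intrinsics"],sc["R"],sc["t"]))
u=K@(R@np.array((.5626,.0633,.118))+t);c=(u[:2]/u[2]);print(c)
x0,y0=int(c[0]-70),int(c[1]-60)
im=cv2.cvtColor(sc["pixels"],cv2.COLOR_RGB2BGR)[y0:y0+120,x0:x0+140].copy()
cv2.circle(im,(70,60),1,(0,0,255),-1)
cv2.imwrite('pics/sc1.png',cv2.resize(im,None,fx=5,fy=5))
E
```

```text
cam [0.47888834 0.06045222 0.32573994] fwd [ 0.28699328  0.01198442 -0.95785763]
(0.5626, 0.0633, 0.118) [259.70243159 219.961134  ]
(0.5626, 0.0633, 0.137) [259.6482044  229.64654573]
(0.56, 0.0633, 0.034) [259.95827286 188.76713416]
(0.56, 0.0633, 0.012) [259.98134283 183.70299803]
[268.86327651 160.0609976 ]
```

View pics/sc1.png

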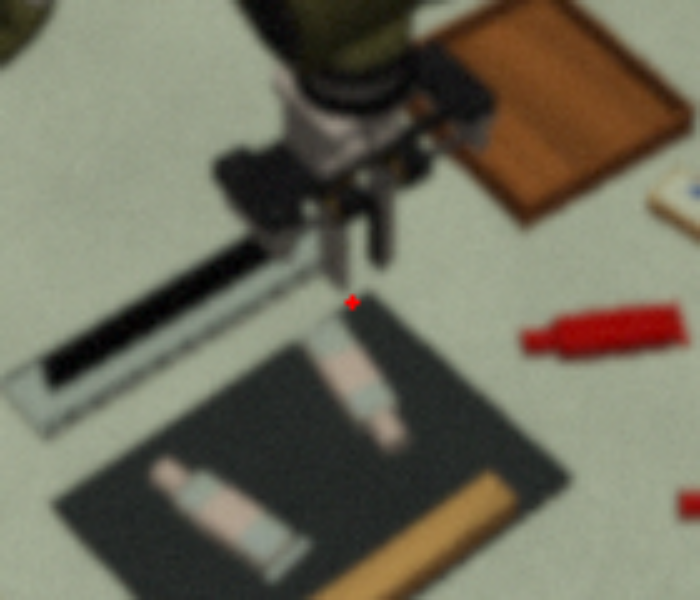

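The wrist picture shows the tube still on the board at (260,178), and the scene crop shows the fingertips higher than I assumed. I'll open, go down beside the tube again and feel for the board.

Request:
{"fn": "apply_moves", "kwargs": {
  "deltas": [
    [[0,0,0.068],[0,0,0],7],
    [[0,0,0.068],[0,0,0],7],
    [[0,0,0],[0,0,4],7],
    [[0,0,0],[0,0,3],7],
    [[0,0,0],[0,0,3],7],
    [[0,0,0],[0,0,0.3],7],
    [[0,0,0],[0,0,0],7]
  ]
}}

```text
clock: 4.57
ee_pos: [0.5612, 0.0633, 0.0312]
eef_rot: [-0.002, 0.05, 0.999, -0.0]
contact_force: [0.4, -0.6, 0.3]
finger_gap: 0.72
grip_force: 0.0
```

Request:
{"fn": "apply_moves", "kwargs": {
  "deltas": [
    [[0,0,0],[0,0,0.2],7],
    [[0,0,0],[0,0,0],7]
  ]
}}

```text
clock: 4.73
ee_pos: [0.5629, 0.0633, 0.0319]
eef_rot: [0.001, 0.049, 0.999, 0.0]
contact_force: [0.0, -0.7, 0.7]
finger_gap: 0.748
grip_force: 0.0
```

```bash
python3 - <<'E'
from h import *
show()
sc=camera("scene");im=cv2.cvtColor(sc["pixels"],cv2.COLOR_RGB2BGR)[115:235,200:340]
cv2.imwrite('pics/sc2.png',cv2.resize(im,None,fx=5,fy=5,interpolation=cv2.INTER_CUBIC))
E
```

```text
t 4.73 pos [0.5629 0.0633 0.0319] F [ 0.  -0.7  0.7] gap 70.3 grip 0.0
```

View pics/sc2.png

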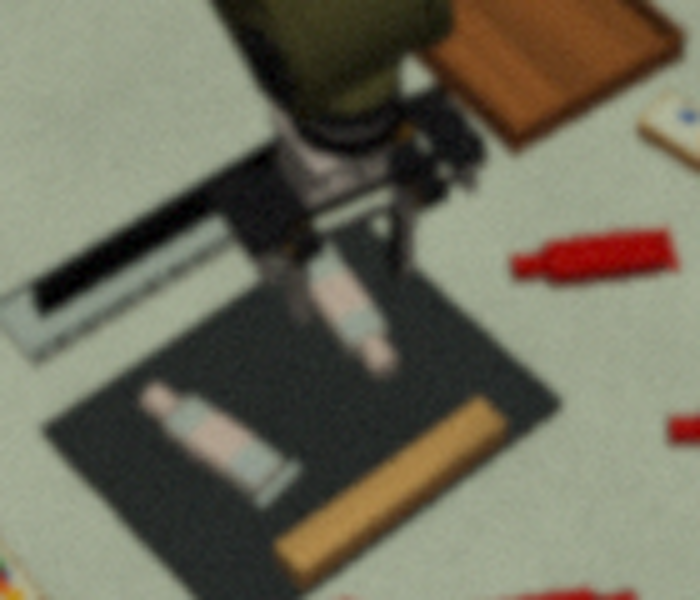

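Request:
{"fn": "apply_moves", "kwargs": {
  "deltas": [
    [[0,0,0],[0,0,0],2.5],
    [[0,0,0],[0,0,0],2.5],
    [[0,0,0],[0,0,0],2.5],
    [[0,0,0],[0,0,0],2.5],
    [[0,0,0],[0,0,0],2.5],
    [[0,0,0],[0,0,0],2.5]
  ]
}}

```text
clock: 5.28
ee_pos: [0.562, 0.0633, 0.0303]
eef_rot: [0.0, 0.049, 0.999, 0.0]
contact_force: [1.3, -0.6, -0.1]
finger_gap: 0.354
grip_force: 0.0
```

Request:
{"fn": "apply_moves", "kwargs": {
  "deltas": [
    [[0,0,0],[0,0,0],2.5],
    [[0,0,0],[0,0,0],2.5],
    [[0,0,0],[0,0,0],2.5]
  ]
}}

```text
clock: 5.53
ee_pos: [0.562, 0.0633, 0.0302]
eef_rot: [-0.0, 0.049, 0.999, -0.0]
contact_force: [-0.1, -0.1, 1.0]
finger_gap: 0.263
grip_force: 0.0
```

Request:
{"fn": "apply_moves", "kwargs": {
  "deltas": [
    [[0,0,0],[0,0,0],7],
    [[0,0,0],[0,0,0],7],
    [[0,0,0],[0,0,0],7],
    [[0,0,0],[0,0,0],7],
    [[0,0,0],[0,0,0.3],7],
    [[0,0,0],[0,0,0.2],7],
    [[0,0,0],[0,0,0],7]
  ]
}}

```text
clock: 6.12
ee_pos: [0.5616, 0.0633, 0.0246]
eef_rot: [-0.0, 0.049, 0.999, -0.0]
contact_force: [-0.5, 0.7, 0.5]
finger_gap: 0.72
grip_force: 0.0
```

Request:
{"fn": "apply_moves", "kwargs": {
  "deltas": [
    [[0,0,0],[0,0,0.2],7],
    [[0,0,0],[0,0,0.2],7],
    [[0,0,0],[0,0,0],7]
  ]
}}

```text
clock: 6.37
ee_pos: [0.5618, 0.0633, 0.0208]
eef_rot: [-0.0, 0.049, 0.999, -0.0]
contact_force: [0.1, 0.0, 0.2]
finger_gap: 0.743
grip_force: 0.0
```

```bash
python3 look.py w3.png tube0:0.026 
```

```text
t 6.37 pos [0.5618 0.0633 0.0208] F [0.1 0.  0.2] gap 69.8 grip 0.0
tube0 0.76 [ 66. 258.] [568.3, -81.9, 53.7, 49.6, 13.2]
tube0 0.61 [257. 215.] [562.8, 61.5, 125.9, 39.9, -5.6]
tube0 0.61 [454. 260.] [600.5, 209.3, 86.3, 34.4, 63.4]
```

View pics/w3.png

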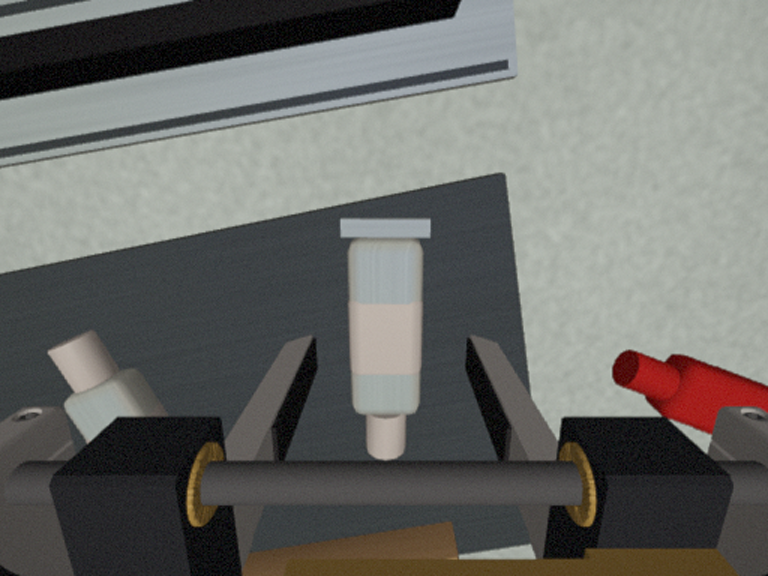

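Request:
{"fn": "apply_moves", "kwargs": {
  "deltas": [
    [[0,0,0],[0,0,0.2],7],
    [[0,0,0],[0,0,0.2],7],
    [[0,0,0],[0,0,0],7]
  ]
}}

```text
clock: 6.72
ee_pos: [0.5618, 0.0633, 0.0168]
eef_rot: [-0.0, 0.049, 0.999, -0.0]
contact_force: [0.1, 0.7, -0.5]
finger_gap: 0.743
grip_force: 0.0
```

Request:
{"fn": "apply_moves", "kwargs": {
  "deltas": [
    [[0,0,0],[0,0,0],2.5],
    [[0,0,0],[0,0,0],2.5],
    [[0,0,0],[0,0,0],2.5],
    [[0,0,0],[0,0,0],2.5],
    [[0,0,0],[0,0,0],2.5],
    [[0,0,0],[0,0,0],2.5],
    [[0,0,0],[0,0,0],2.5],
    [[0,0,0],[0,0,0],2.5]
  ]
}}

```text
clock: 7.38
ee_pos: [0.562, 0.0633, 0.0173]
eef_rot: [0.0, 0.049, 0.999, -0.0]
contact_force: [-0.2, -1.1, 1.0]
finger_gap: 0.354
grip_force: 25.0
```

Request:
{"fn": "apply_moves", "kwargs": {
  "deltas": [
    [[0,0,0],[0,0,-2],2.5],
    [[0,0,0],[0,0,-3],2.5],
    [[0,0,0],[0,0,-3],2.5],
    [[0,0,0],[0,0,-2],2.5],
    [[0,0,-0.068],[0,0,0],2.5],
    [[0,0,-0.068],[0,0,0],2.5],
    [[0,0,0],[0,0,0],2.5]
  ]
}}

```text
clock: 7.97
ee_pos: [0.562, 0.0633, 0.1175]
eef_rot: [0.0, -0.021, 1.0, 0.0]
contact_force: [-0.2, 0.0, -1.4]
finger_gap: 0.358
grip_force: 25.0
```

```bash
python3 - <<'E'
from h import *
show();plan(.402,.37,.11,92)
p=camera("top")
from h import *
for d in masks_of(p,"tray"): print(rect(d["region"],p,.03),d["confidence"])
E
```

```text
t 7.97 pos [0.562  0.0633 0.1175] F [-0.2  0.  -1.4] gap 33.6 grip 25.0
to 0.402,0.370,0.110 turn [0.    0.    0.007] rows>= 1 shift cm [14.92 31.2   0.75] q6 -49
[402.7, 335.8, 189.7, 175.5, 1.4] 0.86
```

Request:
{"fn": "apply_moves", "kwargs": {
  "deltas": [
    [[0,0,0],[1.25,2.6,0],2.5],
    [[0,0,0],[1.25,2.6,0],2.5],
    [[0,0,0],[1.25,2.6,0],2.5],
    [[0,0,0],[1.25,2.6,0],2.5],
    [[0,0,0],[1.25,2.6,0],2.5],
    [[0,0,0],[1.25,2.6,0],2.5],
    [[0,0,0],[1.25,2.6,0],2.5],
    [[0,0,0],[1.25,2.6,0],2.5],
    [[0,0,0],[1.25,2.6,0],2.5],
    [[0,0,0],[1.25,2.6,0],2.5],
    [[0,0,0],[1.25,2.6,0],2.5],
    [[0,0,0],[1.25,2.6,0],2.5]
  ]
}}

```text
clock: 9.07
ee_pos: [0.3992, 0.3705, 0.117]
eef_rot: [-0.0, -0.018, 1.0, -0.0]
contact_force: [0.1, 0.4, -1.7]
finger_gap: 0.354
grip_force: 25.0
```

Request:
{"fn": "apply_moves", "kwargs": {
  "deltas": [
    [[0,0,0],[0,0,3],2.5],
    [[0,0,0],[0,0,3],2.5],
    [[0,0,0],[0,0,3],2.5],
    [[0,0,0],[0,0,1],2.5],
    [[0,0,0],[0,0,0.3],2.5],
    [[0,0,0],[0,0,0],2.5]
  ]
}}

```text
clock: 9.57
ee_pos: [0.4003, 0.3694, 0.0144]
eef_rot: [-0.0, -0.019, 1.0, -0.0]
contact_force: [-0.3, 0.7, 0.2]
finger_gap: 0.358
grip_force: 25.0
```

Request:
{"fn": "apply_moves", "kwargs": {
  "deltas": [
    [[0,0,0],[0,0,0],5.5],
    [[0,0,0],[0,0,0],5.5],
    [[0,0,0],[0,0,0],5.5],
    [[0,0,0],[0,0,0],5.5],
    [[0,0,0],[0,0,-2],5.5],
    [[0,0,0],[0,0,-4],5.5],
    [[0,0,0],[0,0,-4],9.4],
    [[0,0,0],[0,0,-2],9.4],
    [[0,0,-0.082],[0,0,0],9.4],
    [[0,0,-0.082],[0,0,0],9.4],
    [[0,0,-0.082],[0,0,0],9.4]
  ]
}}

```text
clock: 10.48
ee_pos: [0.4003, 0.3695, 0.1353]
eef_rot: [0.001, -0.144, 0.99, 0.0]
contact_force: [-0.4, 0.6, 0.0]
finger_gap: 0.904
grip_force: 0.0
```

Request:
{"fn": "apply_moves", "kwargs": {
  "deltas": [
    [[0,0,0],[-0.55,-3.7,0],9.4],
    [[0,0,0],[-0.55,-3.7,0],9.4],
    [[0,0,0],[-0.55,-3.7,0],9.4],
    [[0,0,0],[-0.55,-3.7,0],9.4],
    [[0,0,0],[-0.55,-3.7,0],9.4],
    [[0,0,0],[-0.55,-3.7,0],9.4],
    [[0,0,0],[-0.55,-3.7,0],9.4],
    [[0,0,0],[-0.55,-3.7,0],9.4],
    [[0,0,0],[-0.55,-3.7,0],9.4],
    [[0,0,0],[-0.55,-3.7,0],9.4],
    [[0,0,0],[-0.55,-3.7,0],9.4],
    [[0,0,0],[-0.55,-3.7,0],9.4]
  ]
}}

```text
clock: 11.48
ee_pos: [0.5885, -0.0403, 0.1349]
eef_rot: [0.0, -0.141, 0.99, -0.0]
contact_force: [0.1, 0.1, -0.1]
finger_gap: 1.0
grip_force: 0.0
```

Request:
{"fn": "apply_moves", "kwargs": {
  "deltas": [
    [[0,0,0],[-0.5,-3.7,0],9.4],
    [[0,0,0],[0,0,0],9.4],
    [[0,0,0],[0,0,0],9.4]
  ]
}}

```text
clock: 11.73
ee_pos: [0.6033, -0.074, 0.1342]
eef_rot: [-0.0, -0.14, 0.99, 0.0]
contact_force: [-0.3, 0.6, -0.6]
finger_gap: 1.003
grip_force: 0.0
```

```bash
python3 look.py w4.png tube0:0.026; python3 - <<'E'
from h import *
plan(.601,-.074,.0172,106)
p=camera("top")
for n in ("tube0","painting0"):
  for d in masks_of(p,n): print(n,round(d["confidence"],2),rect(d["region"],p,.02))
E
```

```text
t 11.73 pos [ 0.6033 -0.074   0.1342] F [-0.3  0.6 -0.6] gap 94.3 grip 0.0
tube0 0.65 [482. 255.] [607.3, 206.7, 93.9, 34.5, 67.6]
tube0 0.64 [260. 188.] [601.3, -75.3, 119.3, 38.6, 16.2]
tube0 0.61 [280. 356.] [821.4, 20.3, 107.0, 43.9, 63.1]
to 0.601,-0.074,0.017 turn [0.    0.    0.005] rows>= 1 shift cm [ 0.24 -0.15 11.72] q6 -113
tube0 0.97 [614.4, 235.8, 120.0, 37.5, 64.2]
tube0 0.94 [397.8, 369.7, 116.4, 36.4, 1.4]
tube0 0.79 [831.9, 27.9, 121.4, 38.1, 66.8]
tube0 0.68 [793.2, 236.7, 123.0, 37.6, 56.5]
tube0 0.18 [578.6, 372.8, 105.0, 46.0, 14.4]
painting0 0.76 [586.5, -251.0, 100.1, 42.5, 2.3]
painting0 0.61 [550.7, -360.1, 99.7, 45.6, 7.6]
painting0 0.6 [578.7, 372.0, 104.1, 45.5, 12.8]
```

The first tube is in the tray at about (398,370) mm. The far-right painting has been knocked and is now near (551,-360). I'll pick up the second tube.

Request:
{"fn": "apply_moves", "kwargs": {
  "deltas": [
    [[0,0,0],[0.2,-0.15,3],7],
    [[0,0,0],[0,0,3],7],
    [[0,0,0],[0,0,3],7],
    [[0,0,0],[0,0,2],7],
    [[0,0,0],[0,0,0.7],7],
    [[0,0,0],[0,0,0],2.5],
    [[0,0,0],[0,0,0],2.5],
    [[0,0,0],[0,0,0],2.5],
    [[0,0,0],[0,0,0],2.5],
    [[0,0,0],[0,0,0],2.5],
    [[0,0,0],[0,0,0],2.5],
    [[0,0,0],[0,0,0],2.5]
  ]
}}

```text
clock: 12.98
ee_pos: [0.602, -0.0745, 0.0181]
eef_rot: [0.001, -0.142, 0.99, -0.0]
contact_force: [-0.6, 0.4, 5.8]
finger_gap: 0.357
grip_force: 25.0
```

Request:
{"fn": "apply_moves", "kwargs": {
  "deltas": [
    [[0,0,0],[0,0,0],2.5],
    [[0,0,0],[0,0,-2],2.5],
    [[0,0,0],[0,0,-3],2.5],
    [[0,0,0],[0,0,-3],2.5],
    [[0,0,0],[0,0,-3],2.5],
    [[0,0,0.08],[0,0,0],2.5],
    [[0,0,0.08],[0,0,0],2.5],
    [[0,0,0.08],[0,0,0],2.5],
    [[0,0,0],[0,0,0],2.5]
  ]
}}

```text
clock: 13.73
ee_pos: [0.6016, -0.0744, 0.1272]
eef_rot: [-0.0, -0.02, 1.0, 0.0]
contact_force: [-0.7, 0.3, -0.9]
finger_gap: 0.355
grip_force: 25.0
```

```bash
python3 - <<'E'
from h import *
show();plan(.402,.302,.12,92)
E
```

```text
t 13.73 pos [ 0.6016 -0.0744  0.1272] F [-0.7  0.3 -0.9] gap 33.3 grip 25.0
to 0.402,0.302,0.120 turn [ 0.    -0.     0.006] rows>= 1 shift cm [18.63 38.32  0.72] q6 -55
```

Request:
{"fn": "apply_moves", "kwargs": {
  "deltas": [
    [[0,0,0],[1.55,3.2,0],2.5],
    [[0,0,0],[1.55,3.2,0],2.5],
    [[0,0,0],[1.55,3.2,0],2.5],
    [[0,0,0],[1.55,3.2,0],2.5],
    [[0,0,0],[1.55,3.2,0],2.5],
    [[0,0,0],[1.55,3.2,0],2.5],
    [[0,0,0],[1.55,3.2,0],2.5],
    [[0,0,0],[1.55,3.2,0],2.5],
    [[0,0,0],[1.55,3.2,0],2.5],
    [[0,0,0],[1.55,3.2,0],2.5],
    [[0,0,0],[1.55,3.2,0],2.5],
    [[0,0,0],[1.55,3.2,0],2.5]
  ]
}}

```text
clock: 14.73
ee_pos: [0.3978, 0.3023, 0.1273]
eef_rot: [0.0, -0.024, 1.0, 0.0]
contact_force: [0.1, -0.9, 0.4]
finger_gap: 0.356
grip_force: 25.0
```

Request:
{"fn": "apply_moves", "kwargs": {
  "deltas": [
    [[0,0,0],[0,0,3],2.5],
    [[0,0,0],[0,0,3],2.5],
    [[0,0,0],[0,0,3],2.5],
    [[0,0,0],[0,0,2],2.5],
    [[0,0,0],[0,0,0.3],2.5],
    [[0,0,0],[0,0,0],2.5],
    [[0,0,0],[0,0,0],5.5],
    [[0,0,0],[0,0,0],5.5],
    [[0,0,0],[0,0,0],5.5],
    [[0,0,0],[0,0,0],5.5]
  ]
}}

```text
clock: 15.57
ee_pos: [0.3993, 0.3012, 0.0152]
eef_rot: [0.001, -0.022, 1.0, 0.0]
contact_force: [-1.0, -0.4, -0.3]
finger_gap: 0.574
grip_force: 0.0
```

Request:
{"fn": "apply_moves", "kwargs": {
  "deltas": [
    [[0,0,0],[0,0,-2],5.5],
    [[0,0,0],[0,0,-4],5.5],
    [[0,0,0],[0,0,-4],5.5],
    [[0,0,0],[0,0,-4],5.5],
    [[0,0,0],[0,0,0],5.5]
  ]
}}

```text
clock: 15.98
ee_pos: [0.4013, 0.3026, 0.1622]
eef_rot: [0.005, -0.022, 1.0, 0.003]
contact_force: [0.3, 0.2, 1.1]
finger_gap: 0.583
grip_force: 0.0
```

```bash
python3 - <<'E'
from h import *
show();p=camera("top")
for n,z in (("tube0",.02),("straightedge",.008),("board",.012),("painting0",.018)):
  for d in masks_of(p,n): print(n,round(d["confidence"],2),rect(d["region"],p,z))
plan(.40,-.004,.16,3.7)
E
```

```text
t 15.98 pos [0.4013 0.3026 0.1622] F [0.3 0.2 1.1] gap 54.8 grip 0.0
tube0 0.85 [795.3, 238.0, 122.1, 37.2, 59.9]
tube0 0.68 [615.6, 236.9, 120.2, 36.0, 62.9]
tube0 0.59 [830.7, 29.1, 120.1, 38.7, 68.1]
straightedge 0.87 [419.2, -5.2, 269.7, 66.3, -86.4]
straightedge 0.26 [406.7, -328.2, 60.3, 56.9, -89.0]
board 0.92 [608.8, -8.4, 293.1, 230.2, -84.4]
painting0 0.68 [551.4, -360.1, 98.1, 43.6, 7.3]
painting0 0.65 [585.1, -253.1, 97.6, 39.9, -1.0]
painting0 0.57 [578.7, 374.3, 104.8, 44.7, 14.0]
to 0.400,-0.004,0.160 turn [-2.00e-03 -1.00e-03  1.55e+00] rows>= 13 shift cm [-30.4  -1.8  -0.7] q6 -4
```

```bash
cat > brd.py <<'E'
from h import *
p=camera("top");im=p["pixels"].astype(int)
b=[d for d in masks_of(p,"board")][0]["region"]
b=cv2.dilate(b.astype(np.uint8),np.ones((9,9)))>0
hsv=cv2.cvtColor(p["pixels"],cv2.COLOR_RGB2HSV)
wood=b&(hsv[...,1]>70)&(hsv[...,2]>90); dark=b&(hsv[...,2]<75)
print("wood",rect(wood,p,.037),wood.sum()); print("dark",rect(dark,p,.012),dark.sum())
print("dark med",np.median(hsv[dark],0),"wood",np.median(hsv[wood],0) if wood.any() else 0)
x,y,_,_,a=rect(wood,p,.037);print(a)
d=rect(dark,p,.012)
for d,o in ((rect(wood,p,.037),(82,82+14)),(rect(dark,p,.012),(0,0))):
    yaw=np.radians(d[4]+90 if d[4]<0 else d[4]-90); f=o[0]-o[1] if o[1] else 82
    print("stop_face",d[0]+np.cos(yaw)*f,d[1]+np.sin(yaw)*f,"yaw",np.degrees(yaw))
E
python3 brd.py
```

```text
wood [702.1, -1.8, 178.5, 26.5, -84.4] 476
dark [607.1, -11.0, 286.5, 217.3, -84.5] 5920
dark med [102.  27.  48.] wood [ 18.  92. 125.]
-84.4
stop_face 688.1668164002543 -3.1661605966280915 yaw 5.599999999999994
stop_face 688.7224882661087 -3.1406482933416333 yaw 5.5
```

Request:
{"fn": "apply_moves", "kwargs": {
  "deltas": [
    [[0,0,0.119],[0,0,0],9.4],
    [[0,0,0.119],[0,0,0],9.4],
    [[0,0,0.119],[0,0,0],9.4],
    [[0,0,0.119],[0,0,0],9.4],
    [[0,0,0.119],[0,0,0],9.4],
    [[0,0,0.119],[0,0,0],9.4],
    [[0,0,0.119],[0,0,0],9.4],
    [[0,0,0.119],[0,0,0],9.4],
    [[0,0,0.119],[0,0,0],9.4],
    [[0,0,0.119],[0,0,0],9.4],
    [[0,0,0.119],[0,0,0],9.4],
    [[0,0,0.119],[0,0,0],9.4]
  ]
}}

```text
clock: 17.33
ee_pos: [0.3986, 0.3008, 0.1533]
eef_rot: [-0.0, 0.64, 0.768, -0.001]
contact_force: [-0.1, 0.2, 0.3]
finger_gap: 0.999
grip_force: 0.0
```

Request:
{"fn": "apply_moves", "kwargs": {
  "deltas": [
    [[0,0,0.119],[0,0,0],9.4],
    [[0,0,0],[-3.1,0,0],9.4],
    [[0,0,0],[-3.1,0,0],9.4],
    [[0,0,0],[-3.1,0,0],9.4],
    [[0,0,0],[-3.1,0,0],9.4],
    [[0,0,0],[-3.1,0,0],9.4],
    [[0,0,0],[-3.1,0,0],9.4],
    [[0,0,0],[-3.1,0,0],9.4],
    [[0,0,0],[-3.1,0,0],9.4],
    [[0,0,0],[-3.1,0,0],9.4],
    [[0,0,0],[-3.1,0,0],9.4],
    [[0,0,0],[0,0,0],9.4]
  ]
}}

```text
clock: 18.33
ee_pos: [0.4198, -0.012, 0.1536]
eef_rot: [-0.0, 0.684, 0.73, -0.001]
contact_force: [-0.4, -0.0, 1.0]
finger_gap: 1.0
grip_force: 0.0
```

```bash
python3 look.py w5.png straightedge board; python3 - <<'E'
from h import *
plan(.419,-.005,.12,3.6)
E
```

```text
t 18.33 pos [ 0.4198 -0.012   0.1536] F [-0.4 -0.   1. ] gap 94.0 grip 0.0
straightedge 0.89 [261. 160.] [421.9, -5.5, 270.2, 64.9, -86.5]
board 0.89 [419. 167.] [619.6, -7.5, 290.2, 248.6, -83.7]
to 0.419,-0.005,0.120 turn [-0.001 -0.     0.004] rows>= 1 shift cm [ 0.31 -0.05  3.37] q6 -4
```

View pics/w5.png

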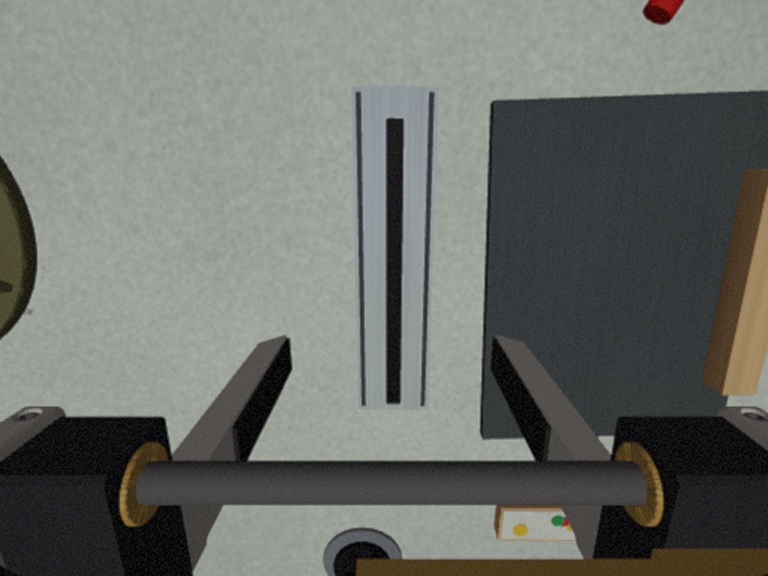

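Request:
{"fn": "apply_moves", "kwargs": {
  "deltas": [
    [[0,0,0],[0.3,0,3],5],
    [[0,0,0],[0,0,3],5],
    [[0,0,0],[0,0,3],5],
    [[0,0,0],[0,0,3],4],
    [[0,0,0],[0,0,1],4],
    [[0,0,0],[0,0,0],4],
    [[0,0,0],[0,0,0],0.8],
    [[0,0,0],[0,0,0],0.8],
    [[0,0,0],[0,0,0],0.8],
    [[0,0,0],[0,0,0],0.8],
    [[0,0,0],[0,0,0],0.8],
    [[0,0,0],[0,0,0],0.8]
  ],
  "newtons": 45
}}

```text
clock: 19.48
ee_pos: [0.42, -0.0054, 0.0246]
eef_rot: [0.0, 0.683, 0.731, 0.0]
contact_force: [0.1, -0.5, -0.1]
finger_gap: 0.185
grip_force: 0.0
```

Request:
{"fn": "apply_moves", "kwargs": {
  "deltas": [
    [[0,0,0],[0,0,0],0.8],
    [[0,0,0],[0,0,0],0.8],
    [[0,0,0],[0,0,-0.5],0.8],
    [[0,0,0],[0,0,-0.5],0.8],
    [[0,0,0],[0,0,0],0.8]
  ]
}}

```text
clock: 19.9
ee_pos: [0.4198, -0.0054, 0.0349]
eef_rot: [0.0, 0.683, 0.731, 0.0]
contact_force: [0.9, 0.5, -5.6]
finger_gap: 0.118
grip_force: 45.0
```

Request:
{"fn": "apply_moves", "kwargs": {
  "deltas": [
    [[0,0,0],[0,0,-2],0.8],
    [[0,0,0],[0,0,-2.5],0.8],
    [[0,0,-0.029],[0,0,0],0.8],
    [[0,0,0],[0,0,0],0.8]
  ]
}}

```text
clock: 20.23
ee_pos: [0.4201, -0.0054, 0.0801]
eef_rot: [0.001, 0.671, 0.741, 0.001]
contact_force: [-0.7, 0.8, -5.9]
finger_gap: 0.116
grip_force: 45.0
```

```bash
python3 - <<'E'
from h import *
show();plan(.6515,-.0067,.08,5.55)
p=camera("top")
for d in masks_of(p,"straightedge"): print(rect(d["region"],p,.055+.008),d["confidence"])
E
```

```text
t 20.23 pos [ 0.4201 -0.0054  0.0801] F [-0.7  0.8 -5.9] gap 10.9 grip 45.0
to 0.651,-0.007,0.080 turn [0.002 0.    0.002] rows>= 1 shift cm [-2.370e+00  2.301e+01  1.000e-02] q6 -6
[408.8, 98.9, 64.5, 59.6, 6.7] 0.91
```

Request:
{"fn": "apply_moves", "kwargs": {
  "deltas": [
    [[0,0,0],[-0.3,2.3,0],0.8],
    [[0,0,0],[-0.3,2.3,0],0.8],
    [[0,0,0],[-0.3,2.3,0],0.8],
    [[0,0,0],[-0.3,2.3,0],0.8],
    [[0,0,0],[-0.3,2.3,0],0.8],
    [[0,0,0],[-0.3,2.3,0],0.8],
    [[0,0,0],[-0.3,2.3,0],0.8],
    [[0,0,0],[-0.3,2.3,0],0.8],
    [[0,0,0],[0,2.3,0],0.8],
    [[0,0,0],[0,2.3,0],0.8],
    [[0,0,0],[0,0,0],0.8],
    [[0,0,0],[0,0,0],0.8]
  ]
}}

```text
clock: 21.33
ee_pos: [0.6505, -0.0068, 0.077]
eef_rot: [-0.001, 0.672, 0.74, -0.001]
contact_force: [-0.3, -0.7, -5.8]
finger_gap: 0.113
grip_force: 44.7
```

```bash
cat > se.py <<'E'
from h import *
import sys
z=float(sys.argv[1])
s=show();plan(.6515,-.0067,.0366,5.55)
sc=camera("wrist")
for p in (sc,camera("top")):
    for n,h in (("straightedge",z),("board",.012)):
        for d in masks_of(p,n)[:1]: print(n,rect(d["region"],p,h),d["confidence"])
E
python3 se.py .063
```

```text
t 21.33 pos [ 0.6505 -0.0068  0.077 ] F [-0.3 -0.7 -5.8] gap 10.6 grip 44.7
to 0.651,-0.007,0.037 turn [-0.003 -0.    -0.   ] rows>= 1 shift cm [0.   0.1  4.04] q6 -6
straightedge [651.5, 21.8, 213.0, 63.3, -84.2] 0.61
board [557.6, -2.3, 264.5, 115.6, -84.3] 0.31
straightedge [660.8, -110.5, 65.1, 63.5, 0.9] 0.98
board [572.5, -120.8, 131.1, 75.5, 5.3] 0.76
```

Request:
{"fn": "apply_moves", "kwargs": {
  "deltas": [
    [[0,0,0],[0,0,2],0.8],
    [[0,0,0],[0,0,1.5],0.8],
    [[0,0,0],[0,0,0.3],0.8],
    [[0,0,0],[0,0,0.1],0.8],
    [[0,0,0],[0,0,0],0.8],
    [[0,0,0],[0,0,0],0.8]
  ]
}}

```text
clock: 22.13
ee_pos: [0.6511, -0.007, 0.041]
eef_rot: [0.0, 0.672, 0.741, 0.0]
contact_force: [-0.0, 0.8, -5.0]
finger_gap: 0.116
grip_force: 44.8
```

Request:
{"fn": "apply_moves", "kwargs": {
  "deltas": [
    [[0,0,0],[0,0,0.2],0.8],
    [[0,0,0],[0,0,0.15],0.8],
    [[0,0,0],[0,0,0],0.8],
    [[0,0,0],[0,0,0],0.8]
  ]
}}

```text
clock: 22.47
ee_pos: [0.6525, -0.0069, 0.0386]
eef_rot: [0.002, 0.672, 0.741, 0.001]
contact_force: [3.7, 1.3, 4.6]
finger_gap: 0.114
grip_force: 44.8
```

Request:
{"fn": "apply_moves", "kwargs": {
  "deltas": [
    [[0,0,0],[0,0.2,0],0.8],
    [[0,0,0],[0,0.2,0],0.8],
    [[0,0,0],[0,0,0],0.8],
    [[0,0,0],[0,0,0],0.8]
  ]
}}

```text
clock: 22.8
ee_pos: [0.6545, -0.0067, 0.0375]
eef_rot: [-0.001, 0.672, 0.741, -0.001]
contact_force: [-7.0, -0.2, 10.7]
finger_gap: 0.114
grip_force: 45.0
```

Request:
{"fn": "apply_moves", "kwargs": {
  "deltas": [
    [[0,0,0],[0,0.1,-0.05],0.8],
    [[0,0,0],[0,0,0],0.8],
    [[0,0,0],[0,0,0],0.8]
  ]
}}

```text
clock: 23.05
ee_pos: [0.6552, -0.0066, 0.0375]
eef_rot: [-0.001, 0.672, 0.741, -0.001]
contact_force: [-5.7, -1.1, 6.0]
finger_gap: 0.116
grip_force: 45.0
```

Request:
{"fn": "apply_moves", "kwargs": {
  "deltas": [
    [[0,0,0],[0,0.1,0],0.8],
    [[0,0,0],[0,0,0],0.8],
    [[0,0,0],[0,0,0],0.8]
  ]
}}

```text
clock: 23.3
ee_pos: [0.6561, -0.0065, 0.0375]
eef_rot: [-0.001, 0.672, 0.741, -0.001]
contact_force: [-8.6, -0.6, 7.3]
finger_gap: 0.114
grip_force: 45.0
```

Still sliding, with expected contact at about x = 0.6566. I'll push on in 1 mm steps.

Request:
{"fn": "apply_moves", "kwargs": {
  "deltas": [
    [[0,0,0],[0,0.1,-0.03],0.8],
    [[0,0,0],[0,0,0],0.8],
    [[0,0,0],[0,0,0],0.8]
  ]
}}

```text
clock: 23.55
ee_pos: [0.6572, -0.0064, 0.0375]
eef_rot: [-0.001, 0.672, 0.741, -0.001]
contact_force: [-4.9, -0.9, 3.9]
finger_gap: 0.112
grip_force: 45.0
```

Request:
{"fn": "apply_moves", "kwargs": {
  "deltas": [
    [[0,0,0],[0,0.1,0],0.8],
    [[0,0,0],[0,0,0],0.8],
    [[0,0,0],[0,0,0],0.8]
  ]
}}

```text
clock: 23.8
ee_pos: [0.6581, -0.0063, 0.0375]
eef_rot: [-0.001, 0.672, 0.741, -0.001]
contact_force: [-5.5, 0.2, 5.5]
finger_gap: 0.114
grip_force: 45.0
```

Request:
{"fn": "apply_moves", "kwargs": {
  "deltas": [
    [[0,0,0],[0,0.1,0],0.8],
    [[0,0,0],[0,0,0],0.8],
    [[0,0,0],[0,0,0],0.8]
  ]
}}

```text
clock: 24.05
ee_pos: [0.659, -0.0063, 0.0375]
eef_rot: [-0.001, 0.672, 0.741, -0.001]
contact_force: [-6.3, 0.4, 4.3]
finger_gap: 0.114
grip_force: 45.0
```

Request:
{"fn": "apply_moves", "kwargs": {
  "deltas": [
    [[0,0,0],[0,0.1,0],0.8],
    [[0,0,0],[0,0,0],0.8],
    [[0,0,0],[0,0,0],0.8]
  ]
}}

```text
clock: 24.3
ee_pos: [0.6592, -0.0062, 0.0375]
eef_rot: [-0.002, 0.672, 0.741, -0.002]
contact_force: [-14.0, -1.3, 8.0]
finger_gap: 0.114
grip_force: 45.0
```

Request:
{"fn": "apply_moves", "kwargs": {
  "deltas": [
    [[0,0,0],[0,0.1,0],0.8],
    [[0,0,0],[0,0,0],0.8],
    [[0,0,0],[0,0,0],0.8]
  ]
}}

```text
clock: 24.55
ee_pos: [0.6592, -0.0062, 0.0375]
eef_rot: [-0.003, 0.672, 0.741, -0.003]
contact_force: [-21.7, -1.1, 12.8]
finger_gap: 0.11
grip_force: 44.9
```

```bash
python3 se.py .02; python3 - <<'E'
from h import *
p=camera("wrist"); save(p,"w6.png")
E
```

```text
t 24.55 pos [ 0.6592 -0.0062  0.0375] F [-21.7  -1.1  12.8] gap 10.4 grip 44.9
to 0.651,-0.007,0.037 turn [-0.008 -0.     0.   ] rows>= 1 shift cm [ 0.02 -0.77  0.09] q6 -6
straightedge [657.1, 20.2, 216.6, 64.6, -84.4] 0.74
board [611.6, 18.5, 234.0, 226.9, -84.3] 0.81
straightedge [665.9, -109.6, 70.2, 62.4, 0.9] 0.82
board [576.6, -119.4, 138.2, 77.1, 5.9] 0.82
```

View pics/w6.png

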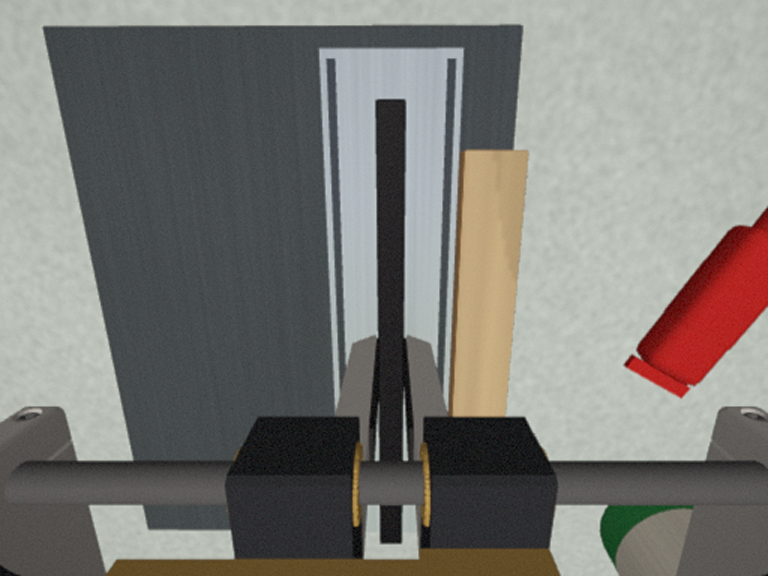

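Request:
{"fn": "apply_moves", "kwargs": {
  "deltas": [
    [[0,0,0],[0,-0.12,-0.05],0.8],
    [[0,0,0],[0,0,0],0.8],
    [[0,0,0],[0,0,0],3],
    [[0,0,0],[0,0,0],3],
    [[0,0,0],[0,0,0],3],
    [[0,0,0],[0,0,0],3],
    [[0,0,0],[0,0,-2],4],
    [[0,0,0],[0,0,-4],9.4],
    [[0,0,0],[0,0,-4],9.4],
    [[0,0,0],[0,0,-4],9.4]
  ]
}}

```text
clock: 25.73
ee_pos: [0.6604, -0.006, 0.1797]
eef_rot: [-0.0, 0.672, 0.741, -0.0]
contact_force: [-0.2, -0.2, 1.6]
finger_gap: 0.563
grip_force: 0.0
```

Request:
{"fn": "apply_moves", "kwargs": {
  "deltas": [
    [[0,0,0],[-4,0,0],9.4],
    [[0,0,0],[-4,0,0],9.4],
    [[0,0,0],[-4,0,0],9.4],
    [[0,0,0],[-4,0,0],9.4],
    [[0,0,0],[-4,0,0],9.4],
    [[0,0,0],[-4,0,0],9.4],
    [[0,0,0],[0,0,0],9.4]
  ]
}}

```text
clock: 26.32
ee_pos: [0.683, -0.252, 0.177]
eef_rot: [0.0, 0.674, 0.739, -0.001]
contact_force: [-0.2, 0.5, -0.1]
finger_gap: 0.992
grip_force: 0.0
```

```bash
cat > top.py <<'E'
from h import *
show();p=camera("top")
for n,z in (("straightedge",.02),("painting0",.018)):
  for d in masks_of(p,n): print(n,round(d["confidence"],2),rect(d["region"],p,z))
hsv=cv2.cvtColor(p["pixels"],cv2.COLOR_RGB2HSV)
E
python3 top.py; python3 look.py w7.png straightedge:.02 board painting0; python3 brd.py | head -2
```

```text
t 26.32 pos [ 0.683 -0.252  0.177] F [-0.2  0.5 -0.1] gap 93.3 grip 0.0
straightedge 0.66 [655.9, -8.1, 272.6, 70.2, -85.1]
painting0 0.84 [548.1, -367.3, 99.7, 36.5, -2.2]
painting0 0.61 [579.7, 371.0, 103.7, 45.4, 14.0]
t 26.47 pos [ 0.6839 -0.2449  0.1776] F [-0.5  1.2  0.4] gap 93.8 grip 0.0
straightedge 0.89 [259.  47.] [668.1, -93.9, 95.7, 65.0, -84.4]
board 0.85 [189.  51.] [621.4, -100.9, 223.5, 105.9, 5.6]
painting0 0.82 [142. 244.] [534.7, -359.0, 59.5, 47.8, 5.5]
painting0 0.77 [191. 176.] [592.9, -250.9, 100.2, 42.7, 2.9]
wood [701.8, -2.6, 180.1, 27.2, -84.6] 495
dark [601.3, -16.4, 300.9, 215.3, -87.4] 3924
```

Request:
{"fn": "apply_moves", "kwargs": {
  "deltas": [
    [[0,0,-0.117],[0,0,0],7],
    [[0,0,-0.117],[0,0,0],7],
    [[0,0,-0.117],[0,0,0],7],
    [[0,0,-0.117],[0,0,0],7],
    [[0,0,-0.117],[0,0,0],7],
    [[0,0,-0.117],[0,0,0],7],
    [[0,0,-0.117],[0,0,0],7],
    [[0,0,-0.117],[0,0,0],7],
    [[0,0,-0.117],[0,0,0],7],
    [[0,0,-0.117],[0,0,0],7],
    [[0,0,-0.117],[0,0,0],7],
    [[0,0,-0.117],[0,0,0],7]
  ]
}}

```text
clock: 27.77
ee_pos: [0.6841, -0.2443, 0.1783]
eef_rot: [0.0, 0.032, 0.999, -0.0]
contact_force: [0.4, 0.5, -0.1]
finger_gap: 0.746
grip_force: 0.0
```

Request:
{"fn": "apply_moves", "kwargs": {
  "deltas": [
    [[0,0,-0.117],[0,0,0],7],
    [[0,0,0],[3,-0.5,1],7],
    [[0,0,0],[3,-0.5,1],7],
    [[0,0,0],[3,0,1],7],
    [[0,0,0],[0,0,0],7]
  ]
}}

```text
clock: 28.18
ee_pos: [0.5892, -0.2583, 0.1451]
eef_rot: [-0.003, -0.023, 1.0, 0.002]
contact_force: [0.3, -0.5, -0.9]
finger_gap: 0.749
grip_force: 0.0
```

```bash
python3 top.py; python3 look.py w8.png painting0; python3 -c "
from h import *
plan(.59,-.251,.004,92.7)"
```

```text
t 28.18 pos [ 0.5892 -0.2583  0.1451] F [ 0.3 -0.5 -0.9] gap 70.4 grip 0.0
straightedge 0.65 [656.7, -6.7, 270.0, 65.7, -84.5]
painting0 0.92 [577.8, 374.0, 104.9, 47.0, 12.8]
t 28.33 pos [ 0.5954 -0.259   0.1492] F [0.5 0.2 0.6] gap 70.1 grip 0.0
painting0 0.78 [266. 176.] [591.5, -251.8, 101.3, 42.3, 4.4]
painting0 0.77 [174. 141.] [554.2, -359.1, 100.4, 45.0, 6.6]
painting0 0.2 [200.  16.] [425.9, -324.3, 58.2, 32.9, -87.3]
to 0.590,-0.251,0.004 turn [-0.001  0.002  0.001] rows>= 1 shift cm [ 0.55  0.82 14.5 ] q6 -116
```

Request:
{"fn": "apply_moves", "kwargs": {
  "deltas": [
    [[0,0,0],[0.5,0.75,3],7],
    [[0,0,0],[0,0,3.5],7],
    [[0,0,0],[0,0,3.5],7],
    [[0,0,0],[0,0,2.5],7],
    [[0,0,0],[0,0,1],7],
    [[0,0,0],[0,0,0.4],7],
    [[0,0,0],[0,0,0.3],7],
    [[0,0,0],[0,0,0],7],
    [[0,0,0],[0,0,0],7]
  ],
  "newtons": 20
}}

```text
clock: 29.18
ee_pos: [0.5902, -0.2522, 0.0077]
eef_rot: [0.001, -0.024, 1.0, -0.001]
contact_force: [-0.3, -0.5, 0.3]
finger_gap: 0.747
grip_force: 0.0
```

Request:
{"fn": "apply_moves", "kwargs": {
  "deltas": [
    [[0,0,0],[0,0,0],3],
    [[0,0,0],[0,0,0],3],
    [[0,0,0],[0,0,0],3],
    [[0,0,0],[0,0,0],3],
    [[0,0,0],[0,0,0],3],
    [[0,0,0],[0,0,0],3],
    [[0,0,0],[0,0,0],3],
    [[0,0,0],[0,0,0],3]
  ]
}}

```text
clock: 29.85
ee_pos: [0.5894, -0.2516, 0.0081]
eef_rot: [0.0, -0.024, 1.0, 0.0]
contact_force: [-9.8, 7.0, 20.5]
finger_gap: 0.334
grip_force: 22.4
```

```bash
python3 look.py w9.png painting0; python3 top.py
```

```text
t 29.85 pos [ 0.5894 -0.2516  0.0081] F [-9.8  7.  20.5] gap 31.4 grip 22.4
painting0 0.85 [257. 223.] [594.4, -253.9, 109.4, 42.3, 2.5]
painting0 0.83 [102. 166.] [553.8, -357.6, 99.4, 47.5, 6.6]
t 29.95 pos [ 0.5894 -0.2516  0.008 ] F [-10.2   6.8  20.1] gap 31.3 grip 22.6
straightedge 0.91 [656.9, -6.7, 269.6, 65.6, -84.5]
painting0 0.8 [576.5, 372.3, 103.0, 43.6, 14.1]
painting0 0.74 [536.9, -365.4, 78.6, 39.5, -2.2]
```

View pics/w9.png

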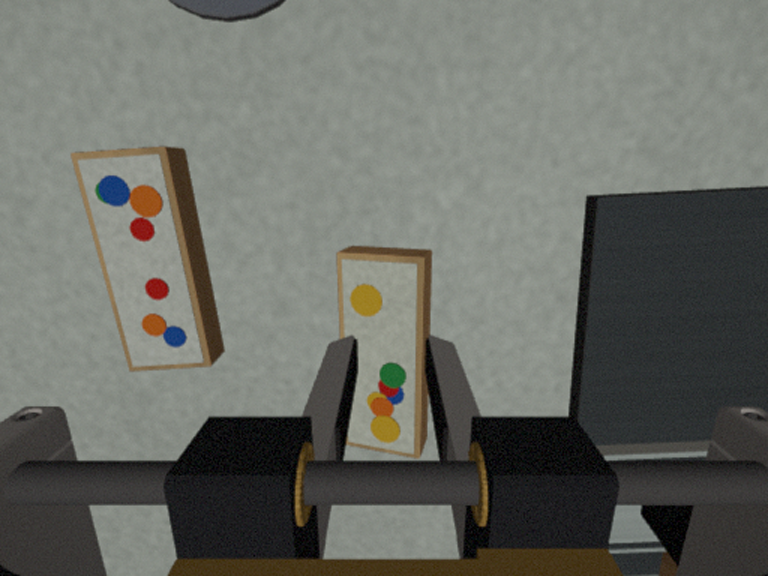

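Request:
{"fn": "apply_moves", "kwargs": {
  "deltas": [
    [[0,0,0],[0,0,0],7],
    [[0,0,0],[0,0,0],7],
    [[0,0,0],[0,0,0],7],
    [[0,0,0],[0,0,0],7],
    [[0,0,0],[0,0,0],7]
  ]
}}

```text
clock: 30.52
ee_pos: [0.5892, -0.2519, 0.0061]
eef_rot: [0.0, -0.024, 1.0, 0.0]
contact_force: [0.6, 0.3, 0.4]
finger_gap: 0.653
grip_force: 0.0
```

```bash
python3 look.py w10.png painting0; python3 -c "
from h import *
im=cv2.imread('pics/w10.png');cv2.imwrite('pics/w10c.png',im[200:576,150:550])"
```

```text
t 30.52 pos [ 0.5892 -0.2519  0.0061] F [0.6 0.3 0.4] gap 61.4 grip 0.0
painting0 0.66 [260. 231.] [594.0, -253.6, 108.6, 43.1, 2.8]
painting0 0.56 [100. 166.] [554.2, -357.5, 100.0, 48.2, 6.5]
```

View pics/w10c.png

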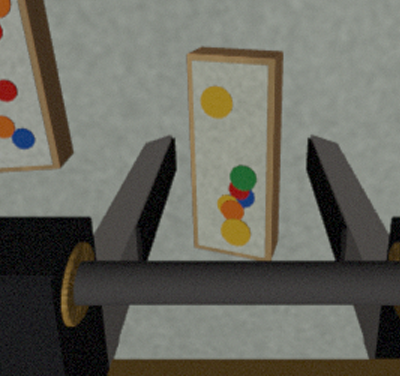

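Request:
{"fn": "apply_moves", "kwargs": {
  "deltas": [
    [[0,0,0],[0,-0.1,0.2],7],
    [[0,0,0],[0,0,0.2],7],
    [[0,0,0],[0,0,0],7]
  ]
}}

```text
clock: 30.87
ee_pos: [0.589, -0.2527, 0.0013]
eef_rot: [-0.0, -0.024, 1.0, 0.0]
contact_force: [-0.6, 0.1, -0.5]
finger_gap: 0.742
grip_force: 0.0
```

Request:
{"fn": "apply_moves", "kwargs": {
  "deltas": [
    [[0,0,0],[0,0,0.2],7],
    [[0,0,0],[0,0,0.2],7],
    [[0,0,0],[0,0,0],7]
  ]
}}

```text
clock: 31.12
ee_pos: [0.589, -0.2527, -0.0025]
eef_rot: [-0.0, -0.024, 1.0, 0.0]
contact_force: [-0.2, -1.0, -0.4]
finger_gap: 0.746
grip_force: 0.0
```

Request:
{"fn": "apply_moves", "kwargs": {
  "deltas": [
    [[0,0,0],[0,0,0.2],7],
    [[0,0,0],[0,0,0],7],
    [[0,0,0],[0,0,0],7]
  ]
}}

```text
clock: 31.37
ee_pos: [0.5892, -0.2528, -0.004]
eef_rot: [-0.0, -0.024, 1.0, 0.0]
contact_force: [-0.5, -0.3, -0.7]
finger_gap: 0.743
grip_force: 0.0
```

Request:
{"fn": "apply_moves", "kwargs": {
  "deltas": [
    [[0,0,0],[0,0,0.2],7],
    [[0,0,0],[0,0,0],3],
    [[0,0,0],[0,0,0],3],
    [[0,0,0],[0,0,0],3],
    [[0,0,0],[0,0,0],3],
    [[0,0,0],[0,0,0],3],
    [[0,0,0],[0,0,0],3],
    [[0,0,0],[0,0,0],3],
    [[0,0,0],[0,0,0],3]
  ]
}}

```text
clock: 32.12
ee_pos: [0.5893, -0.2528, -0.0059]
eef_rot: [0.0, -0.024, 1.0, 0.0]
contact_force: [0.2, 0.3, 1.3]
finger_gap: 0.424
grip_force: 20.0
```

Request:
{"fn": "apply_moves", "kwargs": {
  "deltas": [
    [[0,0,0],[0,0,-1],3],
    [[0,0,0],[0,0,-3],3],
    [[0,0,0],[0,0,-3],3],
    [[0,0,0],[0,0,-1],3],
    [[0,0,-0.05],[0,0,0],3],
    [[0,0,0],[0,0,0],3]
  ]
}}

```text
clock: 32.62
ee_pos: [0.5895, -0.253, 0.0749]
eef_rot: [0.001, -0.05, 0.999, -0.0]
contact_force: [-0.9, 1.0, -0.8]
finger_gap: 0.423
grip_force: 20.0
```

```bash
python3 -c "
from h import *
show();plan(.5751,-.0996,.075,95.55)"
```

```text
t 32.62 pos [ 0.5895 -0.253   0.0749] F [-0.9  1.  -0.8] gap 39.8 grip 20.0
to 0.575,-0.100,0.075 turn [-0.001  0.001  0.003] rows>= 1 shift cm [-5.000e-02  1.541e+01 -1.000e-02] q6 -105
```

Gripped. I'll carry it to the right-hand slot, hold it 8 mm short of the straightedge, and lower it.

Request:
{"fn": "apply_moves", "kwargs": {
  "deltas": [
    [[0,0,0.003],[0,2.2,0],3],
    [[0,0,0],[0,2.2,0],3],
    [[0,0,0],[0,2.2,0],3],
    [[0,0,0],[0,2.2,0],3],
    [[0,0,0],[0,2.2,0],3],
    [[0,0,0],[0,2.2,0],3],
    [[0,0,0],[0,2.2,0],3],
    [[0,0,0],[0,0,2],3],
    [[0,0,0],[0,0,2],3],
    [[0,0,0],[0,0,2],3],
    [[0,0,0],[0,0,0.6],3],
    [[0,0,0],[0,0,0],3]
  ]
}}

```text
clock: 33.62
ee_pos: [0.5738, -0.0992, 0.0066]
eef_rot: [-0.001, -0.047, 0.999, 0.0]
contact_force: [0.7, 0.6, -1.4]
finger_gap: 0.424
grip_force: 20.0
```

Request:
{"fn": "apply_moves", "kwargs": {
  "deltas": [
    [[0,0,0],[0,0,0.1],3],
    [[0,0,0],[0,0,0.1],3],
    [[0,0,0],[0,0,0],3],
    [[0,0,0],[0,0,0],3]
  ]
}}

```text
clock: 33.95
ee_pos: [0.5748, -0.0996, 0.0063]
eef_rot: [0.0, -0.047, 0.999, -0.0]
contact_force: [-0.1, 0.2, -1.1]
finger_gap: 0.424
grip_force: 20.0
```

```bash
python3 -c "
from h import *
show();plan(.5831,-.0988,.006,95.55)"; python3 look.py w11.png painting0:.03 straightedge:.02
```

```text
t 33.95 pos [ 0.5748 -0.0996  0.0063] F [-0.1  0.2 -1.1] gap 39.8 grip 20.0
to 0.583,-0.099,0.006 turn [-0.     0.    -0.003] rows>= 1 shift cm [-0.84  0.    0.03] q6 -105
t 33.95 pos [ 0.5748 -0.0996  0.0063] F [-0.1  0.2 -1.1] gap 39.8 grip 20.0
painting0 0.79 [261. 234.] [574.2, -99.2, 100.1, 40.1, 5.4]
straightedge 0.82 [281. 357.] [678.8, -89.1, 90.7, 36.4, -84.6]
```

Request:
{"fn": "apply_moves", "kwargs": {
  "deltas": [
    [[0,0,0],[-0.2,0,0.05],3],
    [[0,0,0],[-0.2,0,0],3],
    [[0,0,0],[-0.2,0,0],3],
    [[0,0,0],[-0.1,0,0],3],
    [[0,0,0],[0,0,0],3],
    [[0,0,0],[0,0,0],3]
  ]
}}

```text
clock: 34.6
ee_pos: [0.5817, -0.0988, 0.0055]
eef_rot: [-0.0, -0.047, 0.999, 0.0]
contact_force: [0.4, 0.1, -1.2]
finger_gap: 0.421
grip_force: 20.0
```

Request:
{"fn": "apply_moves", "kwargs": {
  "deltas": [
    [[0,0,0],[-0.1,0,0],3],
    [[0,0,0],[0,0,0],3],
    [[0,0,0],[0,0,0],3]
  ]
}}

```text
clock: 34.85
ee_pos: [0.5827, -0.0988, 0.0055]
eef_rot: [0.0, -0.047, 0.999, -0.0]
contact_force: [0.2, 0.5, -1.0]
finger_gap: 0.426
grip_force: 20.0
```

Request:
{"fn": "apply_moves", "kwargs": {
  "deltas": [
    [[0,0,0],[-0.1,0,0],3],
    [[0,0,0],[0,0,0],3],
    [[0,0,0],[0,0,0],3]
  ]
}}

```text
clock: 35.1
ee_pos: [0.5837, -0.0987, 0.0055]
eef_rot: [0.0, -0.047, 0.999, -0.0]
contact_force: [-0.2, -0.8, -0.6]
finger_gap: 0.428
grip_force: 20.0
```

Request:
{"fn": "apply_moves", "kwargs": {
  "deltas": [
    [[0,0,0],[-0.1,0,0],3],
    [[0,0,0],[0,0,0],3],
    [[0,0,0],[0,0,0],3]
  ]
}}

```text
clock: 35.35
ee_pos: [0.584, -0.0987, 0.0054]
eef_rot: [-0.001, -0.047, 0.999, 0.0]
contact_force: [-4.5, -0.6, 1.5]
finger_gap: 0.423
grip_force: 20.0
```

Request:
{"fn": "apply_moves", "kwargs": {
  "deltas": [
    [[0,0,0],[-0.05,0,0.1],3],
    [[0,0,0],[0,0,0],3],
    [[0,0,0],[0,0,0],5.5],
    [[0,0,0],[0,0,0],5.5],
    [[0,0,0],[0,0,0],5.5],
    [[0,0,0],[0,0,0],5.5],
    [[0,0,0],[0,0,-1],5.5],
    [[0,0,0],[0,0,-3],5.5],
    [[0,0,0],[0,0,-4],7],
    [[0,0,0],[0,0,-4],7],
    [[0,0,0],[0,0,0],7]
  ]
}}

```text
clock: 36.27
ee_pos: [0.5882, -0.0992, 0.1334]
eef_rot: [0.006, -0.047, 0.999, -0.002]
contact_force: [-0.2, 0.2, -0.1]
finger_gap: 0.739
grip_force: 0.0
```

```bash
python3 look.py w12.png painting0:.03 painting0:.018 straightedge:.02; python3 -c "
from h import *
plan(.553,-.359,.12,96.6)"; python3 top.py
```

```text
t 36.27 pos [ 0.5882 -0.0992  0.1334] F [-0.2  0.2 -0.1] gap 69.5 grip 0.0
painting0 0.87 [ 28. 130.] [551.9, -345.2, 96.6, 51.3, 6.8]
painting0 0.68 [262. 182.] [585.4, -98.0, 100.9, 39.6, 5.6]
painting0 0.87 [ 28. 130.] [553.9, -355.0, 100.6, 53.4, 6.8]
painting0 0.68 [262. 182.] [588.8, -97.6, 105.0, 41.2, 5.6]
to 0.553,-0.359,0.120 turn [ 0.    -0.001 -0.021] rows>= 1 shift cm [  6.14 -25.52   0.39] q6 -130
t 36.47 pos [ 0.5847 -0.0984  0.1239] F [ 0.4 -0.3  0.5] gap 69.8 grip 0.0
straightedge 0.75 [652.1, 35.7, 184.5, 69.8, -85.1]
painting0 0.96 [577.6, 372.9, 100.5, 41.1, 12.7]
painting0 0.69 [550.4, -359.8, 99.7, 43.7, 6.0]
```

Request:
{"fn": "apply_moves", "kwargs": {
  "deltas": [
    [[0,0,-0.02],[0,0,0],7],
    [[0,0,0],[0.77,-3.2,0],7],
    [[0,0,0],[0.77,-3.2,0],7],
    [[0,0,0],[0.77,-3.2,0],7],
    [[0,0,0],[0.77,-3.2,0],7],
    [[0,0,0],[0.77,-3.2,0],7],
    [[0,0,0],[0.77,-3.2,0],7],
    [[0,0,0],[0.77,-3.2,0],7],
    [[0,0,0],[0.77,-3.2,0],7],
    [[0,0,0],[0,0,0],7],
    [[0,0,0],[0,0,0],7]
  ]
}}

```text
clock: 37.53
ee_pos: [0.5524, -0.3612, 0.1235]
eef_rot: [-0.001, -0.056, 0.998, 0.0]
contact_force: [0.6, 0.5, -0.4]
finger_gap: 0.741
grip_force: 0.0
```

```bash
python3 look.py w13.png painting0:.018;  python3 -c "
from h import *
plan(.553,-.359,-.006,96.6)"
```

```text
t 37.53 pos [ 0.5524 -0.3612  0.1235] F [ 0.6  0.5 -0.4] gap 69.7 grip 0.0
painting0 0.94 [480. 240.] [589.6, -94.0, 109.9, 57.5, 5.7]
painting0 0.86 [261. 187.] [553.6, -361.9, 101.9, 40.0, 5.9]
to 0.553,-0.359,-0.006 turn [ 0.001 -0.001 -0.   ] rows>= 1 shift cm [1.0e-02 2.0e-02 1.3e+01] q6 -130
```

Request:
{"fn": "apply_moves", "kwargs": {
  "deltas": [
    [[0,0,0],[0,-0.1,3],7],
    [[0,0,0],[0,0,3.5],7],
    [[0,0,0],[0,0,3.5],7],
    [[0,0,0],[0,0,1.5],7],
    [[0,0,0],[0,0,0.5],7],
    [[0,0,0],[0,0,0.3],7],
    [[0,0,0],[0,0,0.3],7],
    [[0,0,0],[0,0,0.2],7],
    [[0,0,0],[0,0,0],7],
    [[0,0,0],[0,0,0],7]
  ]
}}

```text
clock: 38.47
ee_pos: [0.5536, -0.3611, -0.0025]
eef_rot: [0.001, -0.057, 0.998, -0.0]
contact_force: [0.1, 0.3, -0.6]
finger_gap: 0.746
grip_force: 0.0
```

Request:
{"fn": "apply_moves", "kwargs": {
  "deltas": [
    [[0,0,0],[0,0,0],3],
    [[0,0,0],[0,0,0],3],
    [[0,0,0],[0,0,0],3],
    [[0,0,0],[0,0,0],3],
    [[0,0,0],[0,0,0],3],
    [[0,0,0],[0,0,0],3],
    [[0,0,0],[0,0,0],3],
    [[0,0,0],[0,0,0],3]
  ]
}}

```text
clock: 39.13
ee_pos: [0.5533, -0.361, -0.0034]
eef_rot: [0.0, -0.057, 0.998, -0.0]
contact_force: [-0.0, 0.3, 1.2]
finger_gap: 0.423
grip_force: 20.0
```

Request:
{"fn": "apply_moves", "kwargs": {
  "deltas": [
    [[0,0,0],[0,0,-1],3],
    [[0,0,0],[0,0,-3],3],
    [[0,0,0],[0,0,-3],3],
    [[0,0,0],[0,0,-1],3],
    [[0,0,0.018],[0,0,0],3],
    [[0,0,0],[0,0,0],3]
  ]
}}

```text
clock: 39.63
ee_pos: [0.5531, -0.3608, 0.0762]
eef_rot: [-0.0, -0.047, 0.999, 0.0]
contact_force: [0.5, 0.5, -2.0]
finger_gap: 0.422
grip_force: 20.0
```

Request:
{"fn": "apply_moves", "kwargs": {
  "deltas": [
    [[0,0,0],[-0.47,3.43,0],3],
    [[0,0,0],[-0.47,3.43,0],3],
    [[0,0,0],[-0.47,3.43,0],3],
    [[0,0,0],[-0.47,3.43,0],3],
    [[0,0,0],[-0.47,3.43,0],3],
    [[0,0,0],[-0.47,3.43,0],3],
    [[0,0,0],[-0.47,3.43,0],3],
    [[0,0,0],[-0.47,3.43,0],3],
    [[0,0,0],[-0.47,3.43,0],3],
    [[0,0,0],[-0.47,3.43,0],3],
    [[0,0,0],[0,0,0],3],
    [[0,0,0],[0,0,0],3]
  ]
}}

```text
clock: 40.63
ee_pos: [0.5662, -0.0134, 0.0747]
eef_rot: [-0.001, -0.049, 0.999, 0.0]
contact_force: [-0.4, -0.1, -1.4]
finger_gap: 0.426
grip_force: 20.0
```

```bash
python3 -c "
from h import *
show();plan(.5669,-.015,.0086,95.55)"
```

```text
t 40.63 pos [ 0.5662 -0.0134  0.0747] F [-0.4 -0.1 -1.4] gap 40.1 grip 20.0
to 0.567,-0.015,0.009 turn [ 0.001 -0.003  0.002] rows>= 1 shift cm [-0.06 -0.17  6.61] q6 -97
```

Request:
{"fn": "apply_moves", "kwargs": {
  "deltas": [
    [[0,0,0],[0,0,2],3],
    [[0,0,0],[0,0,2],3],
    [[0,0,0],[0,0,1.5],3],
    [[0,0,0],[0,0,0.6],3],
    [[0,0,0],[0,0,0.3],3],
    [[0,0,0],[0,0,0],3],
    [[0,0,0],[0,0,0],3]
  ]
}}

```text
clock: 41.22
ee_pos: [0.5674, -0.0154, 0.013]
eef_rot: [0.0, -0.048, 0.999, -0.0]
contact_force: [-0.3, 0.2, -1.2]
finger_gap: 0.426
grip_force: 20.0
```

```bash
python3 look.py w14.png painting0:.031 straightedge:.02;python3 -c "
from h import *
plan(.5749,-.0142,.0086,95.55)"
```

```text
t 41.22 pos [ 0.5674 -0.0154  0.013 ] F [-0.3  0.2 -1.2] gap 40.0 grip 20.0
painting0 0.69 [262. 229.] [568.3, -14.7, 104.6, 41.8, 5.5]
painting0 0.56 [140. 226.] [572.1, -95.3, 80.2, 45.6, 5.4]
straightedge 0.65 [260. 353.] [678.0, -4.1, 94.4, 36.7, -84.5]
to 0.575,-0.014,0.009 turn [-0.     0.001 -0.001] rows>= 1 shift cm [-0.75  0.02  0.47] q6 -97
```

Request:
{"fn": "apply_moves", "kwargs": {
  "deltas": [
    [[0,0,0],[0,0,0.2],3],
    [[0,0,0],[0,0,0.2],3],
    [[0,0,0],[-0.2,0,0],3],
    [[0,0,0],[-0.2,0,0],3],
    [[0,0,0],[-0.1,0,0],3],
    [[0,0,0],[0,0,0],3],
    [[0,0,0],[0,0,0],3]
  ]
}}

```text
clock: 41.95
ee_pos: [0.5723, -0.0145, 0.0086]
eef_rot: [0.0, -0.048, 0.999, -0.0]
contact_force: [0.7, 1.2, 0.2]
finger_gap: 0.423
grip_force: 20.0
```

Request:
{"fn": "apply_moves", "kwargs": {
  "deltas": [
    [[0,0,0],[-0.1,0,0],3],
    [[0,0,0],[0,0,0],3],
    [[0,0,0],[0,0,0],3]
  ]
}}

```text
clock: 42.2
ee_pos: [0.5731, -0.0144, 0.0086]
eef_rot: [0.0, -0.048, 0.999, -0.0]
contact_force: [-1.8, -0.4, 1.3]
finger_gap: 0.423
grip_force: 20.0
```

Request:
{"fn": "apply_moves", "kwargs": {
  "deltas": [
    [[0,0,0],[-0.1,0,0],3],
    [[0,0,0],[0,0,0],3],
    [[0,0,0],[0,0,0],3]
  ]
}}

```text
clock: 42.45
ee_pos: [0.5741, -0.0143, 0.0086]
eef_rot: [0.0, -0.048, 0.999, -0.0]
contact_force: [-2.3, 0.7, 3.4]
finger_gap: 0.422
grip_force: 20.0
```

Request:
{"fn": "apply_moves", "kwargs": {
  "deltas": [
    [[0,0,0],[-0.1,0,0],3],
    [[0,0,0],[0,0,0],3],
    [[0,0,0],[0,0,0],3]
  ]
}}

```text
clock: 42.7
ee_pos: [0.5751, -0.0142, 0.0086]
eef_rot: [0.0, -0.048, 0.999, -0.0]
contact_force: [-1.7, -0.3, 2.8]
finger_gap: 0.422
grip_force: 20.0
```

Friction on the board only so far, so I'll keep going in 1 mm steps.

Request:
{"fn": "apply_moves", "kwargs": {
  "deltas": [
    [[0,0,0],[-0.1,0,0],3],
    [[0,0,0],[0,0,0],3],
    [[0,0,0],[0,0,0],3]
  ]
}}

```text
clock: 42.95
ee_pos: [0.5762, -0.0141, 0.0086]
eef_rot: [0.0, -0.048, 0.999, -0.0]
contact_force: [-0.7, -0.2, 3.1]
finger_gap: 0.423
grip_force: 20.0
```

Request:
{"fn": "apply_moves", "kwargs": {
  "deltas": [
    [[0,0,0],[-0.1,0,0],3],
    [[0,0,0],[0,0,0],3],
    [[0,0,0],[0,0,0],3]
  ]
}}

```text
clock: 43.2
ee_pos: [0.5771, -0.014, 0.0086]
eef_rot: [0.0, -0.048, 0.999, -0.0]
contact_force: [-2.6, -1.2, 4.0]
finger_gap: 0.423
grip_force: 20.0
```

Request:
{"fn": "apply_moves", "kwargs": {
  "deltas": [
    [[0,0,0],[-0.1,0,0],3],
    [[0,0,0],[0,0,0],3],
    [[0,0,0],[0,0,0],3]
  ]
}}

```text
clock: 43.45
ee_pos: [0.5773, -0.014, 0.0086]
eef_rot: [-0.001, -0.048, 0.999, -0.0]
contact_force: [-8.8, -0.8, 9.3]
finger_gap: 0.423
grip_force: 20.0
```

```bash
python3 look.py w15.png painting0:.030 straightedge:.02; python3 -c "
from h import *
im=cv2.imread('pics/w15.png');cv2.imwrite('pics/w15c.png',im[100:576,0:700])"
```

```text
t 43.45 pos [ 0.5773 -0.014   0.0086] F [-8.8 -0.8  9.3] gap 39.8 grip 20.0
painting0 0.8 [135. 218.] [578.6, -95.4, 90.7, 45.4, 5.4]
painting0 0.57 [261. 232.] [576.6, -13.5, 102.4, 39.7, 5.6]
straightedge 0.74 [260. 350.] [683.0, -2.7, 91.0, 35.7, -84.5]
```

View pics/w15c.png

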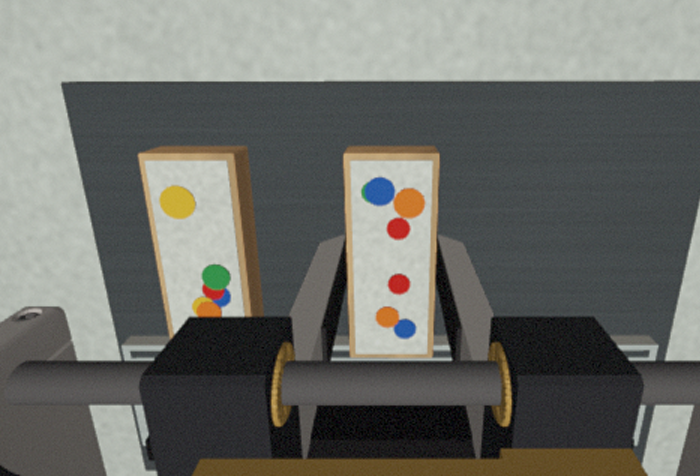

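Contact is made at -8.8 N, and the near ends of both placed paintings line up at row ~147 of the crop. I'll release and go to the left painting.

Request:
{"fn": "apply_moves", "kwargs": {
  "deltas": [
    [[0,0,0],[0.04,0,-0.05],3],
    [[0,0,0],[0,0,0],3],
    [[0,0,0],[0,0,0],5.5],
    [[0,0,0],[0,0,0],5.5],
    [[0,0,0],[0,0,0],5.5],
    [[0,0,0],[0,0,0],5.5],
    [[0,0,0],[0,0,-1],5.5],
    [[0,0,0],[0,0,-3],5.5],
    [[0,0,0],[0,0,-4],7],
    [[0,0,0],[0,0,-3],7],
    [[0,0,0],[0,0,0],7]
  ]
}}

```text
clock: 44.52
ee_pos: [0.5804, -0.0141, 0.1264]
eef_rot: [0.005, -0.048, 0.999, -0.001]
contact_force: [1.3, 0.5, 0.6]
finger_gap: 0.737
grip_force: 0.0
```

```bash
python3 look.py w16.png painting0:.030 straightedge:.02; python3 top.py; python3 -c "
from h import *
plan(.579,.373,.12,103.3)"
```

```text
t 44.52 pos [ 0.5804 -0.0141  0.1264] F [1.3 0.5 0.6] gap 69.3 grip 0.0
painting0 0.71 [261. 181.] [577.2, -13.4, 99.8, 39.8, 5.6]
painting0 0.61 [184. 185.] [584.6, -96.0, 98.7, 43.3, 5.4]
straightedge 0.78 [262. 251.] [658.4, -6.5, 143.3, 67.8, -83.8]
t 44.67 pos [ 0.5774 -0.0139  0.119 ] F [ 0.3  0.1 -0.2] gap 70.1 grip 0.0
straightedge 0.65 [648.2, 95.2, 66.4, 62.5, 1.8]
straightedge 0.32 [569.4, -564.2, 202.2, 142.5, -84.9]
painting0 0.6 [578.8, 371.9, 101.3, 46.8, 12.1]
painting0 0.56 [560.7, -106.7, 52.8, 30.7, 0.9]
to 0.579,0.373,0.120 turn [ 0.001 -0.002 -0.136] rows>= 2 shift cm [-9.09 37.61 -0.22] q6 -71
```

Request:
{"fn": "apply_moves", "kwargs": {
  "deltas": [
    [[0,0,-0.068],[0,0,0],7],
    [[0,0,-0.068],[0,0,0],7],
    [[0,0,0],[-0.91,3.76,0],7],
    [[0,0,0],[-0.91,3.76,0],7],
    [[0,0,0],[-0.91,3.76,0],7],
    [[0,0,0],[-0.91,3.76,0],7],
    [[0,0,0],[-0.91,3.76,0],7],
    [[0,0,0],[-0.91,3.76,0],7],
    [[0,0,0],[-0.91,3.76,0],7],
    [[0,0,0],[-0.91,3.76,0],7],
    [[0,0,0],[-0.91,3.76,0],7],
    [[0,0,0],[-0.91,3.76,0],7]
  ]
}}

```text
clock: 45.82
ee_pos: [0.579, 0.3746, 0.1178]
eef_rot: [-0.001, -0.116, 0.993, -0.0]
contact_force: [0.8, -0.6, -0.3]
finger_gap: 0.743
grip_force: 0.0
```

Request:
{"fn": "apply_moves", "kwargs": {
  "deltas": [
    [[0,0,0],[0,0,0],7],
    [[0,0,0],[0,0,0],7],
    [[0,0,0],[0,0,0],7]
  ]
}}

```text
clock: 46.07
ee_pos: [0.5794, 0.3723, 0.1178]
eef_rot: [-0.001, -0.116, 0.993, -0.0]
contact_force: [-0.3, 0.1, -0.5]
finger_gap: 0.743
grip_force: 0.0
```

```bash
python3 look.py w17.png painting0;  python3 top.py; python3 -c "
from h import *
plan(.579,.373,-.005,103.3)"
```

```text
t 46.07 pos [0.5794 0.3723 0.1178] F [-0.3  0.1 -0.5] gap 69.9 grip 0.0
painting0 0.7 [264. 190.] [579.3, 375.3, 100.5, 40.7, 13.8]
t 46.17 pos [0.5799 0.3716 0.1187] F [-1.  -0.4 -0.2] gap 69.9 grip 0.0
straightedge 0.94 [656.9, -6.9, 270.0, 65.4, -84.4]
painting0 0.82 [584.6, -98.7, 101.7, 41.2, 5.0]
painting0 0.81 [576.5, -12.9, 99.9, 40.2, 0.9]
painting0 0.48 [565.2, 355.9, 62.1, 13.3, 17.3]
to 0.579,0.373,-0.005 turn [ 0.     0.    -0.001] rows>= 1 shift cm [ 0.08  0.13 12.43] q6 -71
```

Request:
{"fn": "apply_moves", "kwargs": {
  "deltas": [
    [[0,0,-0.006],[0.05,0.25,3],7],
    [[0,0,0],[0,0,3.5],7],
    [[0,0,0],[0,0,3.3],7],
    [[0,0,0],[0,0,1.3],7],
    [[0,0,0],[0,0,0.5],7],
    [[0,0,0],[0,0,0.3],7],
    [[0,0,0],[0,0,0.2],7],
    [[0,0,0],[0,0,0.2],7],
    [[0,0,0],[0,0,0],7],
    [[0,0,0],[0,0,0],7]
  ]
}}

```text
clock: 47.15
ee_pos: [0.579, 0.3755, -0.0029]
eef_rot: [0.001, -0.119, 0.993, 0.0]
contact_force: [0.0, -0.1, 0.0]
finger_gap: 0.746
grip_force: 0.0
```

Request:
{"fn": "apply_moves", "kwargs": {
  "deltas": [
    [[0,0,0],[0,0,0],3],
    [[0,0,0],[0,0,0],3],
    [[0,0,0],[0,0,0],3],
    [[0,0,0],[0,0,0],3],
    [[0,0,0],[0,0,0],3],
    [[0,0,0],[0,0,0],3],
    [[0,0,0],[0,0,0],3],
    [[0,0,0],[0,0,0],3]
  ]
}}

```text
clock: 47.82
ee_pos: [0.5786, 0.3752, -0.0039]
eef_rot: [0.0, -0.119, 0.993, -0.0]
contact_force: [-0.5, -0.7, 0.8]
finger_gap: 0.422
grip_force: 20.0
```

Request:
{"fn": "apply_moves", "kwargs": {
  "deltas": [
    [[0,0,0],[0,0,-1],3],
    [[0,0,0],[0,0,-3],3],
    [[0,0,0],[0,0,-3],3],
    [[0,0,0],[0,0,-1],3],
    [[0,0,0.071],[0,0,0],3],
    [[0,0,0.071],[0,0,0],3],
    [[0,0,0],[0,0,0],3]
  ]
}}

```text
clock: 48.4
ee_pos: [0.5785, 0.3752, 0.0761]
eef_rot: [-0.0, -0.046, 0.999, 0.0]
contact_force: [0.2, 1.0, -1.7]
finger_gap: 0.425
grip_force: 20.0
```

```bash
python3 -c "
from h import *
show();plan(.5585,.0696,.075,95.55)"
```

```text
t 48.4 pos [0.5785 0.3752 0.0761] F [ 0.2  1.  -1.7] gap 40.0 grip 20.0
to 0.558,0.070,0.075 turn [ 0.    -0.    -0.004] rows>= 1 shift cm [  4.95 -30.22   0.11] q6 -88
```

Request:
{"fn": "apply_moves", "kwargs": {
  "deltas": [
    [[0,0,-0.004],[0,0,0],3],
    [[0,0,0],[0.5,-3.02,0],3],
    [[0,0,0],[0.5,-3.02,0],3],
    [[0,0,0],[0.5,-3.02,0],3],
    [[0,0,0],[0.5,-3.02,0],3],
    [[0,0,0],[0.5,-3.02,0],3],
    [[0,0,0],[0.5,-3.02,0],3],
    [[0,0,0],[0.5,-3.02,0],3],
    [[0,0,0],[0.5,-3.02,0],3],
    [[0,0,0],[0.5,-3.02,0],3],
    [[0,0,0],[0.5,-3.02,0],3],
    [[0,0,0],[0,0,0],3]
  ]
}}

```text
clock: 49.4
ee_pos: [0.5587, 0.0655, 0.0759]
eef_rot: [-0.0, -0.05, 0.999, -0.0]
contact_force: [0.5, 0.6, -1.7]
finger_gap: 0.422
grip_force: 20.0
```

Request:
{"fn": "apply_moves", "kwargs": {
  "deltas": [
    [[0,0,0],[0,0,2],3],
    [[0,0,0],[0,0,2],3],
    [[0,0,0],[0,0,1.6],3],
    [[0,0,0],[0,0,0.5],3],
    [[0,0,0],[0,0,0.2],3],
    [[0,0,0],[0,0,0],3],
    [[0,0,0],[0,0,0],3]
  ]
}}

```text
clock: 49.98
ee_pos: [0.5596, 0.0699, 0.014]
eef_rot: [0.001, -0.05, 0.999, 0.0]
contact_force: [0.0, -0.0, -1.1]
finger_gap: 0.423
grip_force: 20.0
```

```bash
python3 look.py w18.png painting0:.031 straightedge:.02; python3 -c "
from h import *
plan(.5685,.0706,.0081,95.55)"
```

```text
t 49.98 pos [0.5596 0.0699 0.014 ] F [ 0.  -0.  -1.1] gap 39.8 grip 20.0
painting0 0.8 [263. 235.] [562.0, 70.7, 104.9, 40.8, 5.7]
painting0 0.78 [140. 226.] [564.6, -10.7, 82.0, 45.7, 5.7]
painting0 0.59 [ 33. 232.] [580.4, -88.5, 100.1, 50.6, 4.0]
straightedge 0.8 [232. 354.] [671.9, 81.3, 93.7, 38.1, -84.2]
straightedge 0.27 [180. 178.] [558.0, 11.2, 234.5, 123.9, -84.2]
straightedge 0.23 [ 34. 232.] [584.4, -89.3, 105.3, 54.7, -9.3]
to 0.569,0.071,0.008 turn [-0.     0.001  0.004] rows>= 1 shift cm [-0.9  -0.01  0.58] q6 -88
```

Request:
{"fn": "apply_moves", "kwargs": {
  "deltas": [
    [[0,0,0.004],[0,0,0.3],3],
    [[0,0,0],[0,0,0.25],3],
    [[0,0,0],[-0.2,0,0],3],
    [[0,0,0],[-0.2,0,0],3],
    [[0,0,0],[-0.1,0,0],3],
    [[0,0,0],[0,0,0],3],
    [[0,0,0],[0,0,0],3]
  ]
}}

```text
clock: 50.72
ee_pos: [0.5641, 0.0702, 0.0078]
eef_rot: [0.0, -0.048, 0.999, -0.0]
contact_force: [-2.3, -0.2, 4.9]
finger_gap: 0.424
grip_force: 20.0
```

Request:
{"fn": "apply_moves", "kwargs": {
  "deltas": [
    [[0,0,0],[-0.1,0,0],3],
    [[0,0,0],[0,0,0],3],
    [[0,0,0],[0,0,0],3]
  ]
}}

```text
clock: 50.97
ee_pos: [0.565, 0.0703, 0.0078]
eef_rot: [-0.0, -0.048, 0.999, -0.0]
contact_force: [-3.6, -0.2, 7.0]
finger_gap: 0.423
grip_force: 20.0
```

Request:
{"fn": "apply_moves", "kwargs": {
  "deltas": [
    [[0,0,0],[-0.1,0,0],3],
    [[0,0,0],[0,0,0],3],
    [[0,0,0],[0,0,0],3]
  ]
}}

```text
clock: 51.22
ee_pos: [0.566, 0.0704, 0.0078]
eef_rot: [-0.0, -0.048, 0.999, -0.0]
contact_force: [-4.1, -1.0, 6.2]
finger_gap: 0.426
grip_force: 20.0
```

Request:
{"fn": "apply_moves", "kwargs": {
  "deltas": [
    [[0,0,0],[-0.1,0,0],3],
    [[0,0,0],[0,0,0],3],
    [[0,0,0],[0,0,0],3]
  ]
}}

```text
clock: 51.47
ee_pos: [0.5669, 0.0705, 0.0077]
eef_rot: [-0.0, -0.048, 0.999, -0.0]
contact_force: [-3.2, -0.6, 6.1]
finger_gap: 0.417
grip_force: 20.0
```

Request:
{"fn": "apply_moves", "kwargs": {
  "deltas": [
    [[0,0,0],[-0.1,0,-0.03],3],
    [[0,0,0],[0,0,0],3],
    [[0,0,0],[0,0,0],3]
  ]
}}

```text
clock: 51.72
ee_pos: [0.5679, 0.0706, 0.0078]
eef_rot: [-0.0, -0.048, 0.999, -0.0]
contact_force: [-3.3, 0.1, 1.9]
finger_gap: 0.425
grip_force: 20.0
```

Request:
{"fn": "apply_moves", "kwargs": {
  "deltas": [
    [[0,0,0],[-0.1,0,0],3],
    [[0,0,0],[0,0,0],3],
    [[0,0,0],[0,0,0],3]
  ]
}}

```text
clock: 51.97
ee_pos: [0.568, 0.0706, 0.0077]
eef_rot: [-0.001, -0.048, 0.999, -0.0]
contact_force: [-10.4, -2.2, 7.8]
finger_gap: 0.422
grip_force: 20.0
```

Request:
{"fn": "apply_moves", "kwargs": {
  "deltas": [
    [[0,0,0],[0.05,0,-0.05],3],
    [[0,0,0],[0,0,0],3],
    [[0,0,0],[0,0,0],5.5],
    [[0,0,0],[0,0,0],5.5],
    [[0,0,0],[0,0,0],5.5],
    [[0,0,0],[0,0,0],5.5],
    [[0,0,0],[0,0,-1],5.5],
    [[0,0,0],[0,0,-3],5.5],
    [[0,0,0],[0,0,-4],7],
    [[0,0,0],[0,0,-4],9.4],
    [[0,0,0],[0,0,-4],9.4],
    [[0,0,0],[0,0,0],9.4]
  ]
}}

```text
clock: 52.97
ee_pos: [0.5713, 0.0709, 0.1775]
eef_rot: [0.006, -0.048, 0.999, 0.0]
contact_force: [-0.2, 0.4, 1.0]
finger_gap: 0.833
grip_force: 0.0
```

Request:
{"fn": "apply_moves", "kwargs": {
  "deltas": [
    [[0,0,0],[2,-3,0],9.4],
    [[0,0,0],[2,-3,0],9.4],
    [[0,0,0],[0.4,-3,0],9.4],
    [[0,0,0],[0,0,0],9.4],
    [[0,0,0],[0,0,0],9.4]
  ]
}}

```text
clock: 53.38
ee_pos: [0.5334, -0.0242, 0.1691]
eef_rot: [0.001, -0.047, 0.999, -0.0]
contact_force: [0.1, 0.2, -0.2]
finger_gap: 0.997
grip_force: 0.0
```

```bash
python3 look.py w19.png painting0:.030 straightedge:.02; python3 top.py
```

```text
t 53.38 pos [ 0.5334 -0.0242  0.1691] F [ 0.1  0.2 -0.2] gap 93.8 grip 0.0
painting0 0.65 [331. 205.] [567.8, 70.0, 103.8, 44.3, 5.6]
painting0 0.57 [265. 214.] [576.3, -13.0, 102.8, 41.3, 5.8]
straightedge 0.86 [258. 272.] [658.2, -12.2, 240.9, 69.0, -85.1]
t 53.53 pos [ 0.5336 -0.0224  0.1685] F [-0.1  0.7  0.2] gap 94.0 grip 0.0
straightedge 0.97 [648.1, 83.8, 86.5, 63.7, -84.9]
painting0 0.57 [649.0, 82.9, 87.6, 66.5, -88.2]
painting0 0.49 [566.7, 83.7, 98.5, 15.1, 10.8]
```

View pics/w19.png

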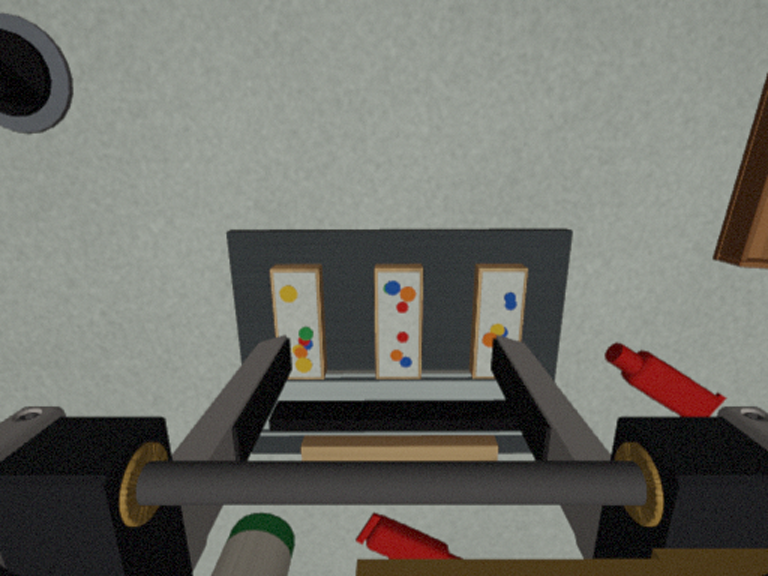

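Picture w19 shows the three paintings in a row with near ends at row 267, all against the straightedge. Next is the dimmer.

Request:
{"fn": "apply_moves", "kwargs": {
  "deltas": [
    [[0,0,0],[1.57,-2.86,0],9.4],
    [[0,0,0],[1.57,-2.86,0],9.4],
    [[0,0,0],[1.57,-2.86,0],9.4],
    [[0,0,0],[1.57,-2.86,0],9.4],
    [[0,0,0],[1.57,-2.86,0],9.4],
    [[0,0,0],[1.57,-2.86,0],9.4],
    [[0,0,0],[1.57,-2.86,0],9.4],
    [[0,0,0],[1.57,-2.86,0],9.4],
    [[0,0,0],[1.57,-2.86,0],9.4],
    [[0,0,0],[1.57,-2.86,0],9.4],
    [[0,0,0],[0,0,0],9.4],
    [[0,0,0],[0,0,0],9.4]
  ]
}}

```text
clock: 54.68
ee_pos: [0.4043, -0.3235, 0.1681]
eef_rot: [-0.0, -0.047, 0.999, 0.0]
contact_force: [-0.8, 0.0, 0.1]
finger_gap: 0.997
grip_force: 0.0
```

```bash
cat > dim.py <<'E'
from h import *
show();p=camera("wrist")
K,R,t=map(np.array,(p["intrinsics"],p["R"],p["t"]))
for d in masks_of(p,"dimmer_grip")[:2]: print(round(d["confidence"],2),np.round(d["location"]),rect(d["region"],p,.044),d["region"].sum())
c=np.array([.405,-.322]); 
# ortho patch at bar-top height, 100 mm square, 1px=2.5mm: rows -> -x, cols -> -y
N=34;g=np.zeros((N,N),int)
for i in range(N):
    for j in range(N):
        X=np.array([c[0]+.0425-i*.0025,c[1]+.0425-j*.0025,.044]);u=K@(R@X+t);u=u[:2]/u[2]
        a,b=int(round(u[1])),int(round(u[0]))
        g[i,j]=p["pixels"][a,b].sum()//3 if 0<=a<384 and 0<=b<512 else -1
for r in g: print(''.join(f"{v:4d}" for v in r))
E
python3 dim.py
```

```text
t 54.68 pos [ 0.4043 -0.3235  0.1681] F [-0.8  0.   0.1] gap 93.8 grip 0.0
0.7 [259. 184.] [402.4, -326.3, 54.3, 53.9, 80.7] 1731
 125 131 133 128 133 133 132 124 123 131 131 122 128 129 129 132 128 126 134 126 129 130 130 130 132 126 133 131 133 135 128 135 135 138
 128 131 135 131 127 129 128 127 132 128 128 126 131 130 126 129 127 127 132 130 129 131 130 131 130 123 131 128 130 128 127 132 129 134
 129 129 132 129 129 126 126 131 128 131 131 131 128 126 131 129 126 129 130 132 128 126 133 132 127 128 129 129 128 125 127 129 132 136
 130 130 129 128 130 131 130 129 131 130 127 131 133 132 127 128 129 131 131 128 125 130 130 126 131 134 127 131 127 126 131 130 131 133
 135 130 130 128 133 130 132 131 131 132 135 129 128 124 123 128 116 112 105 121  93 103 123 130 125 130 130 130 133 128 131 131 133 134
 127 130 130 128 131 126 122 132 131 135 129 126 126 123  99  75  78  78  78  80  77  78  79  90 106 127 130 130 131 129 129 134 137 134
 129 130 134 130 128 129 132 132 131 127 128 111  84  78  75  78  78  80  79  76  77  83  77  79  71  78  89 129 134 134 134 134 135 137
 131 127 12
[... 2987 characters left out ...]
 75 125 131 131
 129 131 135 133 128 137 138 131  96  78  79  81  82  80  78  82  75  59  61  59  60  58  61  81  80  78  82  77  80  74 116 128 132 130
 129 136 130 126 128 134 134 125 125  94  77  81  79  78  83  83  79  82  80  81  80  80  81  79  80  83  75  79  71 122 132 128 129 124
 129 129 130 133 127 134 133 133 132 132  97  76  79  79  80  76  79  79  77  84  82  78  76  82  78  81  72  73 123 131 136 127 133 127
 130 127 124 129 133 133 134 134 134 129 126 130  92  79  81  77  79  77  82  80  75  79  80  77  75  90 132 133 131 129 125 129 131 132
 130 129 132 130 128 122 130 135 137 129 129 128 125 126 108 102  70  78  77  73  79  73  74  71 123 130 132 133 135 132 132 131 127 131
```

```bash
cat > dim2.py <<'E'
from h import *
show();p=camera("wrist")
K,R,t=map(np.array,(p["intrinsics"],p["R"],p["t"]))
g=p["pixels"].mean(2)
u=K@(R@np.array([.407,-.326,.02])+t);u=u[:2]/u[2]
for th,z in ((105,.006),(105,.012),(48,.03),(48,.044)):
    m=(g<th).astype(np.uint8); n,l,st,ce=cv2.connectedComponentsWithStats(cv2.morphologyEx(m,cv2.MORPH_OPEN,np.ones((3,3))))
    k=l[int(u[1]),int(u[0])]; r=l==k
    c=max(cv2.findContours(r.astype(np.uint8),0,1)[0],key=cv2.contourArea)[:,0,:]
    w=np.array([px2w(p,q,z)[:2] for q in c],np.float32)*1000
    print(th,z,k,np.round(cv2.fitEllipse(w)[0],1),np.round(cv2.fitEllipse(w)[1],1))
# pointer line
yy,xx=np.mgrid[:384,:512]; m=(g>60)&(g<140)&(np.hypot(xx-u[0],yy-u[1])<60)
dark=cv2.morphologyEx((g<48).astype(np.uint8),cv2.MORPH_CLOSE,np.ones((9,9)))>0
m&=dark
w=np.array([px2w(p,(a,b),.044)[:2] for a,b in zip(xx[m],yy[m])],np.float32)*1000
v=cv2.fitLine(w,cv2.DIST_HUBER,0,.01,.01).ravel();print("line",len(w),np.round(v,2),"deg",np.degrees(np.arctan2(v[1],v[0])),w.min(0),w.max(0))
E
python3 dim2.py
```

```text
t 54.78 pos [ 0.405  -0.3222  0.1682] F [-0.1 -0.4  0.6] gap 93.6 grip 0.0
105 0.006 1 [ 409.8 -326.2] [81.8 82.5]
105 0.012 1 [ 408.3 -326.3] [80.4 81.1]
48 0.03 1 [ 405.7 -326.1] [54.5 57.7]
48 0.044 1 [ 402.1 -326.2] [52.1 55.2]
line 47 [   0.59    0.81  419.84 -314.5 ] deg 53.63142 [ 413.15976 -322.4038 ] [ 426.8359 -301.6448]
```

Request:
{"fn": "apply_moves", "kwargs": {
  "deltas": [
    [[0,0,0.118],[0,0,0],5],
    [[0,0,0.118],[0,0,0],5],
    [[0,0,0.118],[0,0,0],5],
    [[0,0,0.118],[0,0,0],5],
    [[0,0,0.118],[0,0,0],5],
    [[0,0,0.118],[0,0,0],5],
    [[0,0,0.118],[0,0,0],5],
    [[0,0,0.118],[0,0,0],5],
    [[0,0,0.118],[0,0,0],5],
    [[0,0,0.118],[0,0,0],5],
    [[0,0,0.118],[0,0,0],5],
    [[0,0,0.118],[0,0,0],5]
  ],
  "newtons": 15
}}

```text
clock: 55.83
ee_pos: [0.4053, -0.3218, 0.1684]
eef_rot: [0.0, 0.615, 0.789, 0.0]
contact_force: [0.5, 0.7, 0.3]
finger_gap: 0.529
grip_force: 0.0
```

Request:
{"fn": "apply_moves", "kwargs": {
  "deltas": [
    [[0,0,0.118],[0,0,0],5],
    [[0,0,0.118],[0,0,0],5],
    [[0,0,0.118],[0,0,0],5],
    [[0,0,0.118],[0,0,0],5],
    [[0,0,0.118],[0,0,0],5],
    [[0,0,0.118],[0,0,0],5],
    [[0,0,0.118],[0,0,0],5],
    [[0,0,0.118],[0,0,0],5],
    [[0,0,0],[0,0,5],5],
    [[0,0,0],[0,0,0],5]
  ]
}}

```text
clock: 56.67
ee_pos: [0.4034, -0.3202, 0.1217]
eef_rot: [-0.003, 0.905, 0.426, -0.001]
contact_force: [-0.6, 0.5, -1.8]
finger_gap: 0.53
grip_force: 0.0
```

```bash
python3 dim2.py; python3 -c "
from h import *
plan(.4095,-.3263,.014,-40)"
```

```text
t 56.67 pos [ 0.4034 -0.3202  0.1217] F [-0.6  0.5 -1.8] gap 49.8 grip 0.0
105 0.006 1 [ 411.  -325.9] [81.6 83.3]
105 0.012 1 [ 411.9 -324.6] [80.  81.7]
48 0.03 1 [ 412.5 -323.4] [53.2 62.1]
48 0.044 1 [ 414.7 -320.1] [50.6 59.1]
line 45 [   0.63    0.78  419.89 -314.6 ] deg 50.948753 [ 413.0227 -323.5825] [ 426.84042 -306.19263]
to 0.409,-0.326,0.014 turn [-0.006 -0.     0.008] rows>= 1 shift cm [-0.05  0.78 11.04] q6 1
```

Request:
{"fn": "apply_moves", "kwargs": {
  "deltas": [
    [[0,0,0],[0,0.8,2],5],
    [[0,0,0],[0,0,3],5],
    [[0,0,0],[0,0,3],5],
    [[0,0,0],[0,0,1.5],5],
    [[0,0,0],[0,0,0.5],5],
    [[0,0,0],[0,0,0.4],5],
    [[0,0,0],[0,0,0],5],
    [[0,0,0],[0,0,0],5]
  ]
}}

```text
clock: 57.38
ee_pos: [0.4115, -0.3284, 0.0242]
eef_rot: [0.001, 0.905, 0.425, 0.0]
contact_force: [-0.5, 0.7, 1.0]
finger_gap: 0.529
grip_force: 0.0
```

```bash
python3 -c "
from h import *
show();plan(.4103,-.326,.014,-40)"
```

```text
t 57.38 pos [ 0.4115 -0.3284  0.0242] F [-0.5  0.7  1. ] gap 49.7 grip 0.0
to 0.410,-0.326,0.014 turn [0.002 0.    0.006] rows>= 1 shift cm [ 0.11 -0.25  1.02] q6 2
```

Request:
{"fn": "apply_moves", "kwargs": {
  "deltas": [
    [[0,0,0],[0,0,0],1],
    [[0,0,0],[0,0,0],1],
    [[0,0,0],[0,0,0],1],
    [[0,0,0],[0,0,0],1],
    [[0,0,0],[0,0,0],1],
    [[0,0,0],[0,0,0],1],
    [[0,0,0],[0,0,0],1],
    [[0,0,0],[0,0,0],1]
  ]
}}

```text
clock: 58.05
ee_pos: [0.4099, -0.3272, 0.0227]
eef_rot: [-0.001, 0.905, 0.425, -0.001]
contact_force: [-6.3, 5.3, 8.8]
finger_gap: 0.147
grip_force: 15.0
```

Request:
{"fn": "apply_moves", "kwargs": {
  "deltas": [
    [[0,0,0],[0,-0.15,0],1],
    [[0,0,0.08],[0,0,0],1],
    [[0,0,0.08],[0,0,0],1],
    [[0,0,0.08],[0,0,0],1],
    [[0,0,0.08],[0,0,0],1],
    [[0,0,0],[0,0,0],1]
  ]
}}

```text
clock: 58.55
ee_pos: [0.4097, -0.3271, 0.0228]
eef_rot: [0.0, 0.962, 0.273, 0.0]
contact_force: [-0.4, 1.8, 3.8]
finger_gap: 0.149
grip_force: 15.0
```

```bash
cat > tq.py <<'E'
from h import *
s=show();q=s["eef_rot"];Y=Ro.from_quat([q[1],q[2],q[3],q[0]]).as_matrix()[:,1]
print("tq",np.round(s["ft_torque"],2),"phi",np.degrees(np.arctan2(Y[1],Y[0])),"q6",s["joint_pos"][5])
E
python3 tq.py
```

```text
t 58.55 pos [ 0.4097 -0.3271  0.0228] F [-0.4  1.8  3.8] gap 14.0 grip 15.0
tq [ 0.15  0.11 -0.03] phi -58.256523469829204 q6 0.27301874580122437
```

Request:
{"fn": "apply_moves", "kwargs": {
  "deltas": [
    [[0,0,0.08],[0,0,0],1],
    [[0,0,0.08],[0,0,0],1],
    [[0,0,0.08],[0,0,0],1],
    [[0,0,0.08],[0,0,0],1],
    [[0,0,0.08],[0,0,0],1],
    [[0,0,0.08],[0,0,0],1],
    [[0,0,0.08],[0,0,0],1],
    [[0,0,0.08],[0,0,0],1],
    [[0,0,0.08],[0,0,0],1],
    [[0,0,0.08],[0,0,0],1],
    [[0,0,0],[0,0,0],1]
  ]
}}

```text
clock: 59.47
ee_pos: [0.4097, -0.3271, 0.0228]
eef_rot: [-0.0, 0.993, -0.121, 0.0]
contact_force: [0.6, 1.3, 3.5]
finger_gap: 0.144
grip_force: 15.0
```

```bash
python3 tq.py
```

```text
t 59.47 pos [ 0.4097 -0.3271  0.0228] F [0.6 1.3 3.5] gap 13.6 grip 15.0
tq [ 0.33  0.15 -0.03] phi -103.94671200603483 q6 1.0703928060026038
```

Request:
{"fn": "apply_moves", "kwargs": {
  "deltas": [
    [[0,0,0.08],[0,0,0],1],
    [[0,0,0.08],[0,0,0],1],
    [[0,0,0.08],[0,0,0],1],
    [[0,0,0.08],[0,0,0],1],
    [[0,0,0.08],[0,0,0],1],
    [[0,0,0.08],[0,0,0],1],
    [[0,0,0],[0,0,0],1]
  ]
}}

```text
clock: 60.05
ee_pos: [0.4096, -0.327, 0.0228]
eef_rot: [-0.0, 0.936, -0.353, 0.0]
contact_force: [0.1, 1.8, 3.3]
finger_gap: 0.145
grip_force: 15.0
```

```bash
python3 tq.py
```

```text
t 60.05 pos [ 0.4096 -0.327   0.0228] F [0.1 1.8 3.3] gap 13.6 grip 15.0
tq [ 0.46  0.17 -0.02] phi -131.34750871613832 q6 1.5486072507793134
```

Request:
{"fn": "apply_moves", "kwargs": {
  "deltas": [
    [[0,0,0.08],[0,0,0],1],
    [[0,0,0.08],[0,0,0],1],
    [[0,0,0.08],[0,0,0],1],
    [[0,0,0.08],[0,0,0],1],
    [[0,0,0.08],[0,0,0],1],
    [[0,0,0],[0,0,0],1]
  ]
}}

```text
clock: 60.55
ee_pos: [0.4097, -0.327, 0.0228]
eef_rot: [-0.0, 0.847, -0.531, 0.0]
contact_force: [0.2, 1.7, 4.1]
finger_gap: 0.144
grip_force: 15.0
```

```bash
python3 tq.py
```

```text
t 60.55 pos [ 0.4097 -0.327   0.0228] F [0.2 1.7 4.1] gap 13.5 grip 15.0
tq [ 0.5   0.06 -0.01] phi -154.19437561426585 q6 1.9473928517796797
```

Request:
{"fn": "apply_moves", "kwargs": {
  "deltas": [
    [[0,0,0.08],[0,0,0],1],
    [[0,0,0.08],[0,0,0],1],
    [[0,0,0.08],[0,0,0],1],
    [[0,0,0.08],[0,0,0],1],
    [[0,0,0.08],[0,0,0],1],
    [[0,0,0.08],[0,0,0],1],
    [[0,0,0],[0,0,0],1]
  ]
}}

```text
clock: 61.13
ee_pos: [0.4097, -0.3272, 0.0228]
eef_rot: [-0.0, -0.697, 0.717, -0.0]
contact_force: [0.7, 2.0, 3.5]
finger_gap: 0.152
grip_force: 15.9
```

```bash
python3 tq.py
```

```text
t 61.13 pos [ 0.4097 -0.3272  0.0228] F [0.7 2.  3.5] gap 14.3 grip 15.9
tq [ 0.33 -0.05  0.41] phi 178.38541350467526 q6 2.4262164109726867
```

Request:
{"fn": "apply_moves", "kwargs": {
  "deltas": [
    [[0,0,0.05],[0,0,0],1],
    [[0,0,0],[0,0,0],1],
    [[0,0,0],[0,0,0],1]
  ],
  "newtons": 25
}}

```text
clock: 61.38
ee_pos: [0.4097, -0.3272, 0.0228]
eef_rot: [-0.0, -0.68, 0.733, -0.0]
contact_force: [0.7, 0.4, 3.1]
finger_gap: 0.155
grip_force: 27.9
```

```bash
python3 tq.py
```

```text
t 61.38 pos [ 0.4097 -0.3272  0.0228] F [0.7 0.4 3.1] gap 14.5 grip 27.9
tq [ 0.34 -0.08  0.7 ] phi 175.71641899183558 q6 2.4728186289278735
```

The torque is climbing at the end stop (0.41 to 0.70 N m, against 0.02 while turning freely). I'll release, lift clear and verify.

Request:
{"fn": "apply_moves", "kwargs": {
  "deltas": [
    [[0,0,0],[0,0,0],5],
    [[0,0,0],[0,0,0],5],
    [[0,0,0],[0,0,0],5],
    [[0,0,0],[0,0,0],5],
    [[0,0,0],[0,0,0],5],
    [[0,0,0],[0,0,-1],5],
    [[0,0,0],[0,0,-3],5],
    [[0,0,0],[0,0,-4],5],
    [[0,0,0],[0,0,-4],5],
    [[0,0,0],[0,0,0],5]
  ]
}}

```text
clock: 62.22
ee_pos: [0.4118, -0.329, 0.1509]
eef_rot: [0.0, -0.678, 0.735, -0.006]
contact_force: [-0.2, -1.0, 0.9]
finger_gap: 0.532
grip_force: 0.0
```

```bash
python3 tq.py; python3 dim2.py | tail -1; python3 top.py; python3 -c "
from h import *
p=camera('top')
for n,z in (('tube0',.02),('brushpot',.09),('plate',.01),('tray',.03)):
  for d in masks_of(p,n)[:5]: print(n,round(d['confidence'],2),rect(d['region'],p,z))"
```

```text
t 62.22 pos [ 0.4118 -0.329   0.1509] F [-0.2 -1.   0.9] gap 50.0 grip 0.0
tq [0.08 0.02 0.04] phi 175.35461371981523 q6 2.4790058513063236
line 30 [ 1.3000e-01 -9.9000e-01  4.1110e+02 -3.4127e+02] deg -82.29213 [ 402.1448 -351.7615] [ 412.6811  -307.20062]
t 62.27 pos [ 0.4109 -0.3283  0.1472] F [ 0.6 -0.4 -1. ] gap 50.1 grip 0.0
straightedge 0.93 [656.8, -6.5, 270.0, 65.2, -84.6]
straightedge 0.35 [608.5, -8.0, 296.2, 232.4, -84.6]
painting0 0.95 [584.3, -98.9, 101.9, 41.6, 5.0]
painting0 0.88 [568.5, 70.0, 103.1, 43.2, 5.3]
painting0 0.76 [576.3, -14.0, 101.6, 41.1, 5.6]
tube0 0.82 [830.9, 29.5, 122.1, 39.9, 67.5]
tube0 0.75 [397.6, 301.0, 113.9, 33.4, 3.1]
tube0 0.75 [795.1, 238.6, 117.6, 33.9, 59.4]
tube0 0.68 [399.2, 367.4, 120.6, 38.9, 3.9]
tube0 0.56 [615.3, 237.1, 120.2, 35.2, 63.2]
brushpot 0.7 [567.3, -527.0, 146.7, 127.5, -18.0]
plate 0.96 [555.2, 537.2, 149.4, 141.1, -89.1]
plate 0.18 [579.2, -13.6, 99.6, 39.9, 5.1]
tray 0.94 [401.7, 336.2, 186.6, 175.1, 1.0]
```

```bash
python3 -c "
from workcell import *
print(close_job())"
```

```text
the job is handed in; nothing more can be done
None
```

I handed in the job at about 62 s with every step done in the order asked: both tubes are in the tray, the straightedge is flush and centred on the stop block, all three paintings are square against it, and the dimmer is at its clockwise end stop; the verdict was not shown.

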